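# Set the reference cell in the disc-laser checker

## Task

Take the reference cell out of its tray and stand it in the open loading bay of the disc-laser checker, with its two clear faces looking across the channel along the light path from lamp to detector (either way round). Then slide it along the channel floor, past the sprung side shoe, until it is pressed fully home on the buffer of the reading head, feeling for it gently because the head may be set anywhere along its screw; let go and leave the cell standing there, and do not disturb the other things on the counter.

Things in the scene. Friction and masses are not known exactly. Their poses are not given: they have to be found in the camera images.
- cell: Reference cell: upright white block 26 x 26 mm, 58 mm tall, 80 g; origin at the centre of its underside, z up. Its +y and -y faces are clear windows (4 to 36 mm up), +x and -x are opaque. A dark steel rib on top, 5 mm wide and 3 mm high, 24 mm long along y, runs from clear face to clear face. Grip the solid cap, 36 to 58 mm up, on any pair of faces. Starts standing in the tray.
- tray: Fixed shallow grey tray, 70 x 70 mm outside, walls 3 mm thick and 12 mm tall, floor 3 mm thick. Origin at the centre of its underside.
- checker: Disc-laser checker: fixed grey base, x from -86 to 110 mm, y from -60 to 60 mm, 20 mm thick, with an open-topped channel along its x. Origin on the table under the channel's centre line, z up. The channel floor is the top of the base (z = 20 mm); walls rise 16 mm, reading head and stop under 20 mm above it, nothing higher. x and y below are the checker's; +x goes from bay to stop.
- bay (a point): Middle of the loading bay on the channel floor (checker x = -48 mm, y = 0, z = 20 mm), axes as the checker's: where to stand the cell. The bay runs from x = -75 to -30 mm, open at its outer end, inner faces of its walls at y = -19 and +19 mm.
- lane (a point): Point on the channel floor at checker x = 0, y = 0, axes as the checker's. From x = -30 to -10 mm the -y wall funnels in from y = -19 to -13 mm, then is straight and rigid to x = 74 mm; the cell slides along it, its centre at y = 0. The +y wall stays at +19 mm; the shoe stands before it.
- shoe_face (a point): Start of the flat face of the white sprung shoe as built (x = 2, y = 11 mm, on floor level; fixed point). The shoe is 4 to 14 mm above the floor, flat from x = 2 to 62 mm, with a ramp from x = -12 mm. The cell pushes it 2 mm to +y (2.4 N to start, 0.8 N per mm, travel 5 mm); it presses the cell on the -y wall and drags on it by some 3 to 8 N.
- stop: Screw housing ending the channel (x = 76 to 100 mm); origin = lane. Its screw carries the reading head: lamp and detector beside the channel, light along y, and between them a buffer 18 mm wide, 3 to 15 mm above the floor. The head's setting is not measured: buffer's free face at x = 30 to 60 mm. It yields 3 mm (1.2 to 3 N), then is rigid: cell fully home. Shoe drag holds it. Over 15 N damages it.
- cases: Bystander: stack of four plain game cases, 136 x 171 x 57 mm. Origin at the centre of its underside.
- tea_glass: Bystander: small waisted tea glass, 56 mm wide, 82 mm tall, empty. Origin at the centre of its underside.
- driver: Bystander: screwdriver about 170 mm long lying along its own x axis.
- spindle: Bystander: pack of clear disc blanks, ring 120 mm across and 12 mm thick. Origin at the centre of its underside.
There are look-alikes about, which are no part of the job. What is meant by the cell is not green or red, and is the larger of those in its own colour.

How it is judged:
By the outcome, as a careful person would: the job done as asked, in the order asked, and still so for the second after the job is handed in, with the robot touching nothing.
It also fails if it takes over 51 s, if anything falls off the work surface, if the arm or the gripper's body presses on something with over 40 N, if the wrist force passes 120 N, or if a joint passes its speed limit or range.

## Robot

A 7-joint arm with a two-finger parallel gripper is mounted at the origin on the work surface. World frame = base frame: x ahead of the robot, y to its left, z up, the work surface at z = 0. Lengths are in m, angles in rad, forces in N, time in s.
With the tool pointing down it reaches from about 0.35 to 0.9 m from the base axis. Payload 19.9 kg.
Tool frame: the origin (TCP) lies on the mounting face of the last link; the fingertips stand 199 mm ahead of it and the grasp point (between the pads) lies 180 mm ahead of it; z points along the fingers, y is the direction in which the jaws open and shut (so a half turn about z gives the same grasp; the last joint's range is limited). The gripper opens to 94 mm and grips with 3 to 60 N. Pads are 16 mm wide; open, the fingers measure 119 mm over their backs; the gripper's body (75 mm by 177 mm) begins 78 mm behind the grasp point.
Start: joints at [-1.28, 0.417, -0.01, 1.614, 0.005, 1.111, -0.053], TCP at [0.204, 0.591, 0.405] pointing down, gripper open.
Joint ranges: [-2.81, 2.81], [-0.39, 2.02], [-1.27, 1.25], [0.06, 2.57], [-1.19, 4.33], [0.19, 2], [-2.82, 2.82]. Speed limits (rad/s): [1.89, 1.89, 2.39, 2.39, 3.01, 3.01, 3.01].

## Interface

Orientations are given as [roll, pitch, yaw] about the fixed x, y, z axes, in that order (R = Rz(yaw) Ry(pitch) Rx(roll)).
In Python, from cell import * gives the robot as it stands.
- The arm moves only by the tool send_rows, never from a script. Its argument "increments" is one flat list of numbers, 7 for each row, row after row: the shift along the tool's x, y, z in mm, then the turn, a rotation vector about the tool's x, y, z in rad, then the closure, from 0 (fully open) to 1 (shut). In form: [dx, dy, dz, wx, wy, wz, hand, dx, dy, dz, wx, wy, wz, hand, ...]. A call has 1 to 5 rows; each row is the pose to reach, as a shift and turn from the pose commanded when the call began, along the tool's axes at that moment; what a row does not reach only later rows make up. A row lasts 1/10 s, in which the tool goes at most 50 mm and 8.59 degrees, less where a joint would pass 70% of its speed; a pose out of reach is approached as far as the arm can. A call with a gripper value outside its range is refused whole. The fingers move at their own pace and stop on an object; "grip_force" is the grip in N (left out, the last holds). Time passes only in rows, so rows that repeat a pose let the fingers close. It gives the time, the measured TCP pose, the force and the opening at its end, in the units of the state.
- observe(): the state, without advancing time (a new reading comes with each control period).
- capture(name): name is "side" or "top" or "wrist"; returns (picture, depth): 400x640x3 uint8, red, green, blue; 400x640 float32, m along the optical axis (not along the pixel's ray), 0 where there is no reading.
- camera_params(name): a dict with "camera_matrix" (3x3 intrinsics, pixels), "view" (4x4, takes a point from world to camera coordinates). Camera axes: x right, y down, z forward; pixel columns grow to the right and rows downward; lengths in m; the calibration is good to about 2 mm. A picture is of the moment at which its call begins: read the wrist's pose just before it. camera_params takes no time and is no camera call; for the wrist camera it gives the pose at the moment of the call.
- close_job(): hands the job in, once; it reports no verdict.
Trained networks look in the newest picture that a camera, given by its name, has taken for a name from the list of things; names that differ only in an ending like _2 or _b are one class to them, and where a whole thing is asked for, a point or a joint stands for the part that bears it (a point fixed in the world has none). Each returns a list of dicts, best first, with "confidence" (0 to 1); they miss things now and then, are a little off and sometimes report something else, mostly with a low value. They report only what shows in the picture. A call takes as long as a camera call. They do not tell look-alikes from the thing itself.
- recognise(camera, label): "centre" ([x, y, z] in m, in world coordinates, good to about 4 mm: the middle of the surface that is visible of it).
The state is a dict: "time": time; "joint_pos": joint angles; "joint_velocities": joint speeds; "effort": joint torques, N m; "tool_pos": TCP position; "eef_rot": TCP orientation; "force": force on the tool from outside, world axes, zero at the start; "wrist_torque": the same for the moment, N m; "finger_gap": opening from 0.0 (shut) to 1.0 (fully open).
Only numpy, scipy, OpenCV 4.12 (cv2) and the standard library are available. Lean on these libraries where they do the work, as an engineer would, in place of code of your own. Each camera call takes 0.05 s, during which the arm holds its last target.

## Working session

There is one attempt and no reset: what is moved stays moved. The work goes in short steps, Python scripts to look and compute and a tool call to move; the robot and the scene stay as the last step left them, time stands still between calls to the robot, and variables do not carry over. Pictures are saved under pics/ and viewed, and the job is handed in when it is done.

Besides the shell and the picture viewer there is one more tool, called after ">>>" as a command line: name --argument value ..., lists and objects as JSON in quotes. send_rows: Moves the arm, as the interface text tells. Its arguments: {"type":"object","properties":{"increments":{"type":"array"},"grip_force":{"type":"number"}},"required":["increments"]}

```bash
mkdir -p pics; ls
python3 - <<'E'
from cell import *
import cv2,numpy as np
print(observe())
for n in ("top","side","wrist"):
    p,d=capture(n); cv2.imwrite(f"pics/{n}0.png",p[:,:,::-1]); np.save(f"{n}0.npy",d)
    c=camera_params(n); print(n,np.round(c["camera_matrix"],1).tolist(),np.round(c["view"],3).tolist())
E
```

```text
pics
{'time': 0.0, 'joint_pos': array([-1.28050152,  0.41798824, -0.01032701,  1.61416661,  0.00470401,
        1.11069853, -0.05302831]), 'joint_velocities': array([ 0.00096094, -0.00099978, -0.00102104,  0.00060899,  0.00028609,
        0.00113863, -0.00054443]), 'effort': array([-4.90372113e-04, -8.51265550e+01,  6.38037678e-01, -4.25979996e+01,
       -4.89807373e-02,  1.87966344e-02,  9.69257894e-05]), 'tool_pos': array([0.20352842, 0.59079332, 0.40401931]), 'eef_rot': array([-3.14035890e+00,  8.58542533e-05,  2.80980154e+00]), 'force': array([0.05971473, 0.23513237, 0.27841557]), 'wrist_torque': array([ 0.00444015, -0.06813101, -0.00513868]), 'finger_gap': 0.9991105054776689}
top [[476.9, 0.0, 321.7], [0.0, 476.9, 206.5], [0.0, 0.0, 1.0]] [[-0.022, -1.0, -0.009, 0.041], [-0.997, 0.022, -0.071, 0.624], [0.071, 0.008, -0.997, 1.459], [0.0, 0.0, 0.0, 1.0]]
side [[440.2, 0.0, 319.9], [0.0, 440.2, 199.9], [0.0, 0.0, 1.0]] [[0.967, -0.255, 0.014, -0.603], [-0.172, -0.688, -0.705, 0.149], [0.189, 0.68, -0.709, 0.94], [0.0, 0.0, 0.0, 1.0]]
wrist [[335.7, 0.0, 316.2], [0.0, 335.7, 198.5], [0.0, 0.0, 1.0]] [[0.326, 0.946, -0.002, -0.625], [0.914, -0.314, 0.256, -0.027], [0.241, -0.085, -0.967, 0.392], [0.0, 0.0, 0.0, 1.0]]
```

View pics/top0.png

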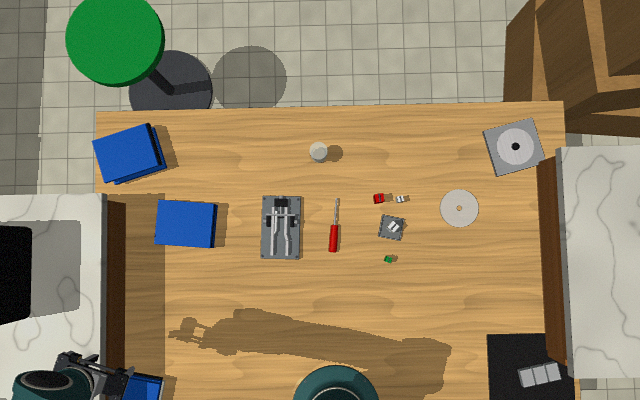

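View pics/side0.png

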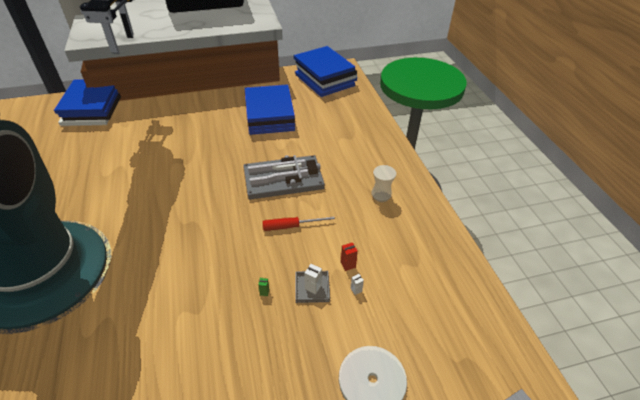

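View pics/wrist0.png

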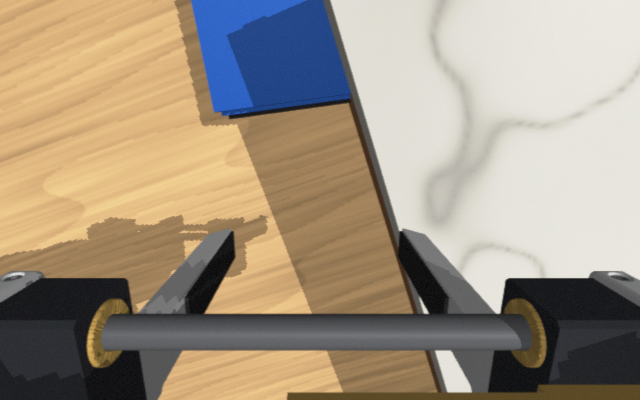

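Run:
```python
from cell import *
for cam in ("top","side"):
  for l in ("cell","tray","checker","stop","shoe_face"):
    try: print(cam,l,[(r["confidence"],r["centre"]) for r in recognise(cam,l)])
    except Exception as e: print(cam,l,e)
```

```text
top cell [(0.6, [0.4533, -0.1702, 0.0421]), (0.54, [0.5577, -0.1839, 0.0592]), (0.42, [0.6447, -0.1437, 0.0619])]
top tray []
top checker [(0.79, [0.5612, 0.1608, 0.0198])]
top stop [(0.74, [0.6025, 0.1554, 0.0381])]
top shoe_face [(0.86, [0.565, 0.1618, 0.0163])]
side cell [(0.88, [0.64, -0.1584, 0.0423]), (0.72, [0.5549, -0.1931, 0.045]), (0.5, [0.6431, -0.2167, 0.0282]), (0.47, [0.4548, -0.1792, 0.0215])]
side tray [(0.62, [0.542, -0.1989, 0.0033])]
side checker [(0.74, [0.5573, 0.1391, 0.0203])]
side stop [(0.91, [0.6018, 0.147, 0.0402])]
side shoe_face [(0.82, [0.5589, 0.1326, 0.0199])]
```

Candidates in the top view are the white block in the tray (394,227), a smaller white block (401,198), a red one (379,198) and a green one (389,259). By the description, the cell is the larger white one, in the tray. I'll check that in a close crop.

Run:
```python
import cv2,numpy as np
t=cv2.imread("pics/top0.png"); s=cv2.imread("pics/side0.png")
a=cv2.resize(t[185:270,365:420],None,fx=7,fy=7,interpolation=2); b=cv2.resize(t[190:265,255:310],None,fx=7,fy=7,interpolation=2)
b=cv2.copyMakeBorder(b,0,a.shape[0]-b.shape[0],0,0,0)
cv2.imwrite("pics/c1.png",np.hstack([a,b]))
a=cv2.resize(s[235:310,250:375],None,fx=6,fy=6,interpolation=2)
cv2.imwrite("pics/c2.png",a)
b=cv2.resize(s[145:205,235:335],None,fx=7,fy=7,interpolation=2)
cv2.imwrite("pics/c3.png",b)
```

```text
(no output)
```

View pics/c1.png

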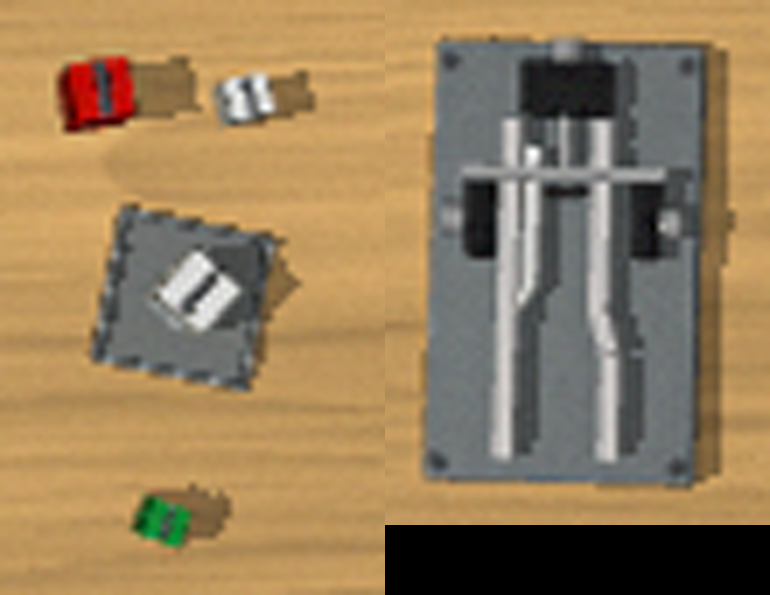

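View pics/c2.png

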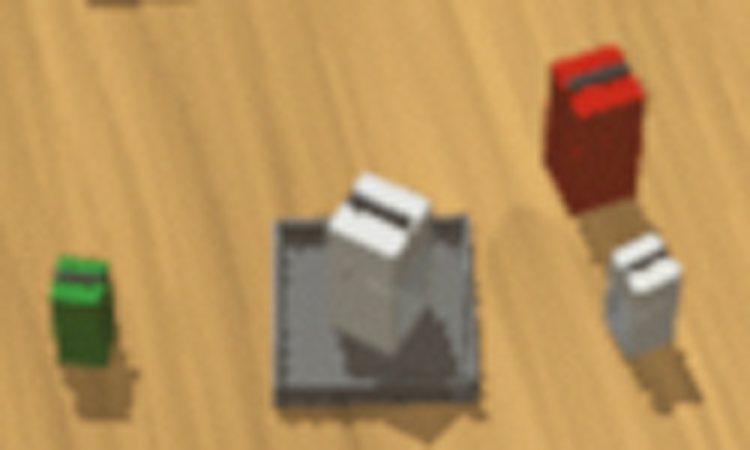

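View pics/c3.png

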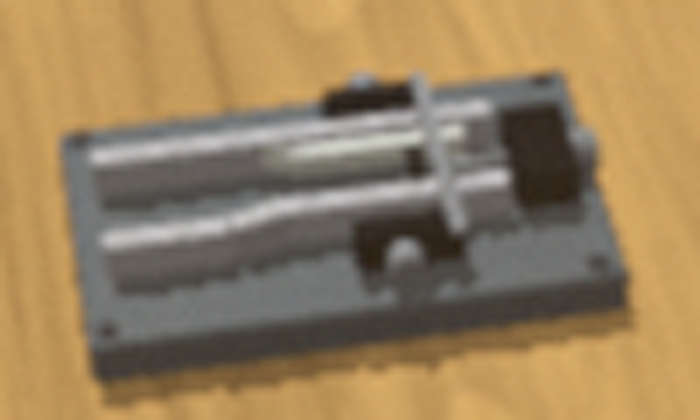

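The white block in the tray has a dark rib and is clearly bigger than the loose white one at (401,198), so it is the cell. The checker's bay is at its near end (image bottom, crop (555,420)), and the stop is at its far end. Next I'll work out rough poses and view poses.

```bash
cat > h.py <<'E'
from cell import *
import cv2,numpy as np
from scipy.spatial.transform import Rotation as Ro
def pose():
    o=observe(); return np.array(o["tool_pos"]),Ro.from_euler("xyz",o["eef_rot"])
def ray(cp,u,v,z):
    K=cp["camera_matrix"];V=cp["view"];R=V[:3,:3];c=-R.T@V[:3,3]
    d=R.T@np.linalg.inv(K)@np.array([u,v,1.]); return c+d*(z-c[2])/d[2]
def proj(cp,P):
    V=cp["view"];q=V[:3,:3]@np.array(P)+V[:3,3];q=cp["camera_matrix"]@q;return q[:2]/q[2]
def down(yaw): # tool z down, tool y axis heading = yaw (mod pi), returns Rotation
    y=np.array([np.cos(yaw),np.sin(yaw),0]);z=np.array([0,0,-1.]);return Ro.from_matrix(np.c_[np.cross(y,z),y,z])
def delta(p,R,P,Rt):
    return np.round(R.inv().apply(np.array(P)-p)*1000,1),np.round((R.inv()*Rt).as_rotvec(),4)
def go(P,yaw):
    p,R=pose()
    for k in (0,np.pi):
        d=delta(p,R,P,down(yaw+k)); print("yaw",round(yaw+k,3),"shift",d[0].tolist(),"rot",d[1].tolist())
E
python3 - <<'E'
from h import *
cp=camera_params("top")
for n,u,v,z in [("bTL",262.6,195.7,.02),("bTR",300.7,197,.02),("bBL",261,257.9,.02),("bBR",298.6,259.3,.02)]:
    print(n,ray(cp,u,v,z).round(4))
for x,y in [(200,255),(155,292),(242,295),(205,330)]:
    print("cell",ray(cp,365+x/7,185+y/7,.061).round(4))
print("rib",ray(cp,365+215/7,185+272/7,.064),ray(cp,365+190/7,185+312/7,.064))
p,R=pose(); V=camera_params("wrist")["view"]; c=-V[:3,:3].T@V[:3,3]
print("cam in tool",R.inv().apply(c-p).round(4),(R.inv().as_matrix()@V[:3,:3].T).round(3).tolist(),R.as_matrix().round(3).tolist())
E
```

```text
bTL [0.6626 0.211  0.02  ]
bTR [0.6559 0.0923 0.02  ]
bBL [0.4697 0.2185 0.02  ]
bBR [0.4629 0.1023 0.02  ]
cell [ 0.5719 -0.1884  0.061 ]
cell [ 0.5564 -0.1686  0.061 ]
cell [ 0.5543 -0.2059  0.061 ]
cell [ 0.5396 -0.1895  0.061 ]
rib [ 0.56431509 -0.19417893  0.064     ] [ 0.54739542 -0.18290657  0.064     ]
cam in tool [0.0746 0.0006 0.0191] [[0.0, -0.967, -0.256], [1.0, 0.0, -0.001], [0.001, -0.256, 0.967]] [[-0.945, 0.326, 0.0], [0.326, 0.945, -0.0], [-0.0, -0.0, -1.0]]
```

```bash
python3 -c "
from h import *
go([.56,.07,.33],-.045)"
```

```text
yaw -0.045 shift [-506.6, -376.4, 74.7] rot [0.0, 0.0001, 1.284]
yaw 3.097 shift [-506.6, -376.4, 74.7] rot [-0.0001, 0.0, -1.8575]
```

>>> send_rows --increments '[-506.6, -376.4, 74.7, 0, 0, 1.284, 0, -506.6, -376.4, 74.7, 0, 0, 1.284, 0, -506.6, -376.4, 74.7, 0, 0, 1.284, 0, -506.6, -376.4, 74.7, 0, 0, 1.284, 0, -506.6, -376.4, 74.7, 0, 0, 1.284, 0]'

```text
time: 1.15
tool_pos: [0.3445, 0.3842, 0.3753]
eef_rot: [3.141, -0.0, 2.054]
force: [0.8, 0.7, -0.2]
finger_gap: 1.001
```

```bash
python3 -c "
from h import *
go([.56,.07,.33],-.045)"
```

```text
yaw -0.045 shift [-378.3, 44.9, 45.2] rot [0.0004, -0.0005, 0.528]
yaw 3.097 shift [-378.3, 44.9, 45.2] rot [0.0006, 0.0005, -2.6136]
```

>>> send_rows --increments '[-378, 45, 45, 0, 0, 0.528, 0, -378, 45, 45, 0, 0, 0.528, 0, -378, 45, 45, 0, 0, 0.528, 0, -378, 45, 45, 0, 0, 0.528, 0, -378, 45, 45, 0, 0, 0.528, 0]'

```text
time: 1.65
tool_pos: [0.4862, 0.1805, 0.346]
eef_rot: [3.141, -0.0, 1.529]
force: [0.6, 1.0, 0.5]
finger_gap: 0.997
```

```bash
python3 -c "
from h import *
go([.56,.07,.33],-.045)"
```

```text
yaw -0.045 shift [-107.3, 78.3, 16.0] rot [0.0006, -0.0004, 0.0033]
yaw 3.097 shift [-107.3, 78.3, 16.0] rot [0.0006, 0.001, -3.1383]
```

>>> send_rows --increments '[-107, 78, 16, 0, 0, 0, 0, -107, 78, 16, 0, 0, 0, 0, -107, 78, 16, 0, 0, 0, 0, -107, 78, 16, 0, 0, 0, 0, -107, 78, 16, 0, 0, 0, 0]'

```text
time: 2.15
tool_pos: [0.5593, 0.0718, 0.3297]
eef_rot: [-3.141, 0.0, 1.531]
force: [0.1, 0.4, 0.3]
finger_gap: 1.003
```

```bash
python3 -c "
from h import *
import pickle
cp=camera_params('wrist');p,d=capture('wrist');cv2.imwrite('pics/w1.png',p[:,:,::-1]);pickle.dump((cp,d),open('w1.pkl','wb'))
print(pose()[0])
go([.5,-.187,.33],.98)"
```

```text
[0.55904676 0.07276877 0.32986652]
yaw 0.98 shift [-261.9, -49.0, -0.2] rot [-0.0002, -0.0003, -1.0186]
yaw 4.122 shift [-261.9, -49.0, -0.2] rot [-0.0004, 0.0002, 2.123]
```

View pics/w1.png

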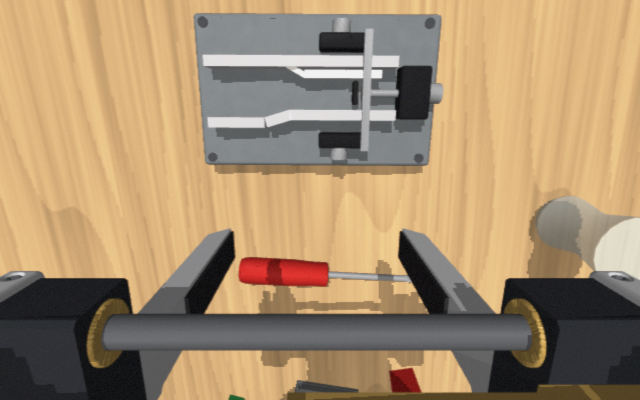

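The wrist view shows the checker whole: base corners near (194,14), (441,14), (429,165) and (206,164), the bay on the left and the head's buffer at about (355,93). I'll refine these on a crop.

Run:
```python
import cv2
p=cv2.imread('pics/w1.png'); cv2.imwrite('pics/w1c.png',cv2.resize(p[5:175,185:450],None,fx=3,fy=3,interpolation=2))
```

```text
(no output)
```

View pics/w1c.png

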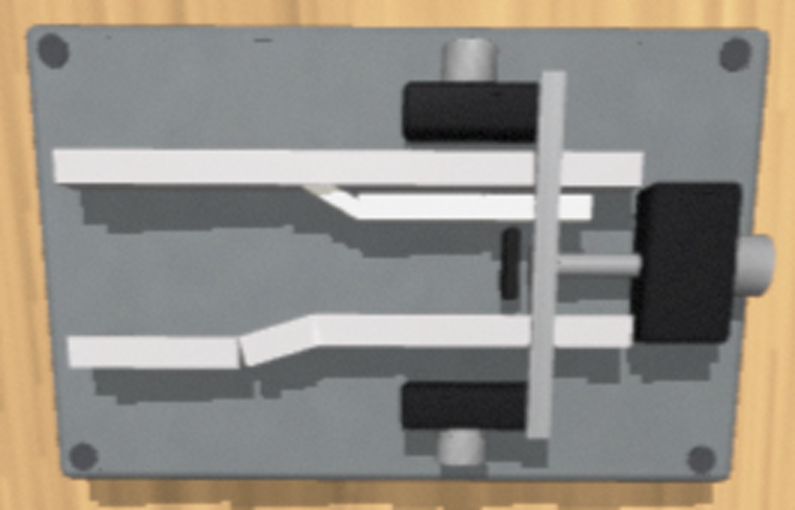

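Run:
```python
from h import *
import pickle
cp,d=pickle.load(open('w1.pkl','rb'))
p=cv2.imread('pics/w1.png').astype(int)
hsv=cv2.cvtColor(p.astype(np.uint8),cv2.COLOR_BGR2HSV)
# mask: non-wood in upper region
m=(hsv[:,:,1]<90).astype(np.uint8); m[180:]=0; m[:,500:]=0;m[:,:150]=0
m=cv2.morphologyEx(m,cv2.MORPH_CLOSE,np.ones((9,9)))
cs,_=cv2.findContours(m,0,2); c=max(cs,key=cv2.contourArea)
print(cv2.contourArea(c), cv2.approxPolyDP(c,6,True)[:,0].tolist())
# fit pose: given base corners, optimise x,y,yaw with all 4 corners
from scipy.optimize import least_squares
obs=np.array([[194,13.5],[441,13.5],[429.5,164.5],[206,163.5]]); md=np.array([[-86,60],[110,60],[110,-60],[-86,-60]])/1000
def f(q):
    c,s=np.cos(q[2]),np.sin(q[2])
    return np.concatenate([proj(cp,[q[0]+c*a-s*b,q[1]+s*a+c*b,.02])-o for (a,b),o in zip(md,obs)])
r=least_squares(f,[.551,.1565,-.045],x_scale=[.01,.01,.1]);print(r.x,r.fun.round(2)); q=r.x
def P(a,b,z): c,s=np.cos(q[2]),np.sin(q[2]); return [q[0]+c*a-s*b,q[1]+s*a+c*b,z]
for n,a,b,z in [("wall-y end inner",-.075,-.019,.036),("funnel",-.03,-.019,.036),("lane in",-.01,-.013,.036),("+y wall in end",-.075,.019,.036),("shoe start",.002,.011,.034)]:
    u=proj(cp,P(a,b,z)); print(n,u.round(1),((u-[185,5])*3).round(0))
print([d[v,u] for u,v in [(230,90),(300,20),(355,93)]])
```

```text
35653.5 [[194, 14], [206, 163], [427, 164], [433, 104], [443, 93], [436, 82], [440, 15]]
[ 0.55159019  0.15991534 -0.04075644] [-1.77 -0.78  2.26 -0.7   0.26  0.81 -0.82  1.58]
wall-y end inner [208.2 117.2] [ 70. 337.]
funnel [264.7 117.3] [239. 337.]
lane in [289.7 109.5] [314. 313.]
+y wall in end [204.1  66.2] [ 57. 184.]
shoe start [304.7  77.6] [359. 218.]
[np.float32(0.27493063), np.float32(0.2630299), np.float32(0.26073158)]
```

```bash
python3 -c "
from h import *
import pickle
cp,d=pickle.load(open('w1.pkl','rb'))
for z in (.02,.035):
  w=ray(cp,352.5,93,z)[:2]-[.5516,.1599];c,s=np.cos(-.0408),np.sin(-.0408);print(c*w[0]+s*w[1],-s*w[0]+c*w[1])
go([.626,-.234,.31],.98)"
```

```text
0.04088594313311981 0.0002054460465577869
0.0393633640048179 -0.00045793968356555104
yaw 0.98 shift [-304.0, 78.7, 19.8] rot [-0.0002, -0.0003, -1.0186]
yaw 4.122 shift [-304.0, 78.7, 19.8] rot [-0.0004, 0.0002, 2.123]
```

>>> send_rows --increments '[-304, 79, 20, 0, 0, -1.019, 0, -304, 79, 20, 0, 0, -1.019, 0, -304, 79, 20, 0, 0, -1.019, 0, -304, 79, 20, 0, 0, -1.019, 0, -304, 79, 20, 0, 0, -1.019, 0]'

```text
time: 2.7
tool_pos: [0.61, -0.1566, 0.3153]
eef_rot: [3.141, -0.0, 2.246]
force: [0.4, -0.1, 0.9]
finger_gap: 0.996
```

```bash
python3 -c "
from h import *
go([.626,-.234,.31],.98)"
```

```text
yaw 0.98 shift [-70.4, -35.9, 5.3] rot [0.001, 0.0, -0.3048]
yaw 4.122 shift [-70.4, -35.9, 5.3] rot [0.0, -0.0014, 2.8367]
```

>>> send_rows --increments '[-70, -36, 5, 0, 0, -0.305, 0, -70, -36, 5, 0, 0, -0.305, 0, -70, -36, 5, 0, 0, -0.305, 0, -70, -36, 5, 0, 0, -0.305, 0, -70, -36, 5, 0, 0, -0.305, 0]'

```text
time: 3.2
tool_pos: [0.625, -0.2319, 0.3103]
eef_rot: [3.141, -0.0, 2.543]
force: [0.1, 0.3, -0.3]
finger_gap: 1.0
```

```bash
python3 -c "
from h import *
import pickle
cp=camera_params('wrist');p,d=capture('wrist');cv2.imwrite('pics/w2.png',p[:,:,::-1]);pickle.dump((cp,d),open('w2.pkl','wb'))
print(pose()[0])
p=p[:,:,::-1]
u=proj(cp,[.5555,-.188,.06]).astype(int);print(u)
cv2.imwrite('pics/w2c.png',cv2.resize(p[max(0,u[1]-75):u[1]+75,u[0]-90:u[0]+90],None,fx=4,fy=4,interpolation=2)); print(max(0,u[1]-75),u[0]-90)
print(recognise('wrist','cell'))
"
```

```text
[ 0.62497897 -0.23192156  0.31031317]
[311  98]
23 221
[{'centre': [0.6361, -0.149, 0.061], 'confidence': 0.96}, {'centre': [0.6382, -0.2109, 0.0406], 'confidence': 0.83}, {'centre': [0.5577, -0.189, 0.0644], 'confidence': 0.81}]
```

View pics/w2.png

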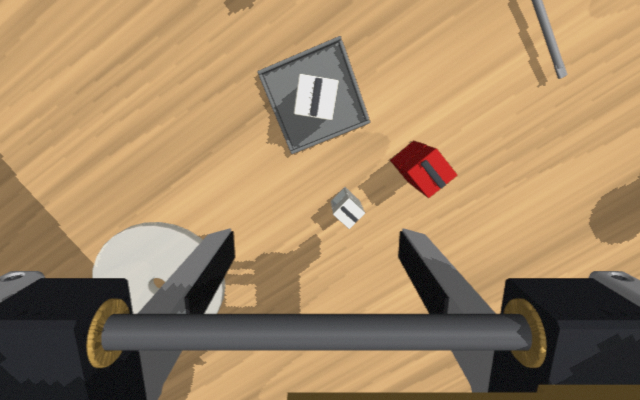

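View pics/w2c.png

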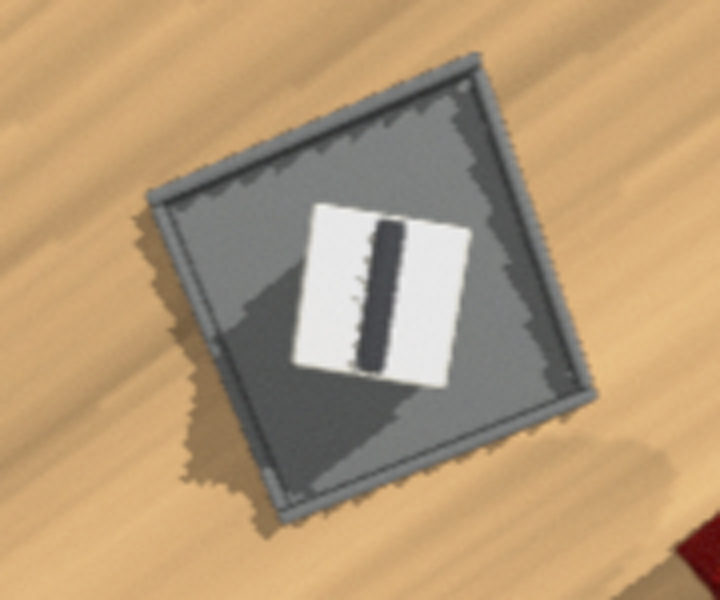

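The close crop shows the white cell standing in the tray, with top corners at crop (314,204), (470,229), (447,387) and (292,363). Its rib runs between the top and bottom edges.

```bash
python3 -c "
from h import *
import pickle
cp,d=pickle.load(open('w2.pkl','rb'))
C=np.array([ray(cp,221+x/4,23+y/4,.061) for x,y in [(314,204),(470,229),(447,387),(292,363)]])
m=C.mean(0);print(C.round(4).tolist(),m,[np.linalg.norm(C[i]-C[i-1]).round(4) for i in range(4)])
for a,b in ((0,1),(3,2)): v=C[b]-C[a];print('xaxis heading',np.arctan2(v[1],v[0]))
for a,b in ((3,0),(2,1)): v=C[b]-C[a];print('yaxis heading-90',np.arctan2(v[1],v[0])-np.pi/2)
u=proj(cp,m).astype(int);print('depthz',d[u[1],u[0]+12],ray(cp,*u,.061))
V=cp['view'];
K=cp['camera_matrix'];uu=[u[0]+10,u[1]];z=d[uu[1],uu[0]];q=np.linalg.inv(K)@[uu[0],uu[1],1]*z;print(V[:3,:3].T@(q-V[:3,3]))
"
```

```text
[[0.539, -0.1857, 0.061], [0.5564, -0.167, 0.061], [0.5751, -0.1839, 0.061], [0.5574, -0.203, 0.061]] [ 0.55698616 -0.18493013  0.061     ] [np.float64(0.0252), np.float64(0.0255), np.float64(0.0252), np.float64(0.0261)]
xaxis heading 0.8223613103689045
xaxis heading 0.8230987556459599
yaxis heading-90 0.8142467425048041
yaxis heading-90 0.83650787473925
depthz 0.21970229 [ 0.55679598 -0.18495151  0.061     ]
[ 0.56051539 -0.17959315  0.0625803 ]
```

```bash
python3 -c "
from h import *
go([.557,-.185,.30],.823)"
```

```text
yaw 0.823 shift [82.7, 0.7, 10.3] rot [0.0005, 0.0001, 0.1497]
yaw 3.965 shift [82.7, 0.7, 10.3] rot [-0.0001, 0.0007, -2.9918]
```

>>> send_rows --increments '[82.7, 0.7, 10, 0, 0, 0.15, 0.35, 82.7, 0.7, 10, 0, 0, 0.15, 0.35, 82.7, 0.7, 10, 0, 0, 0.15, 0.35, 82.7, 0.7, 30, 0, 0, 0.15, 0.35, 82.7, 0.7, 60, 0, 0, 0.15, 0.35]'

```text
time: 3.8
tool_pos: [0.5577, -0.186, 0.2514]
eef_rot: [3.139, 0.004, 2.393]
force: [1.1, -0.6, -0.4]
finger_gap: 0.654
```

```bash
python3 -c "
from h import *
go([.557,-.185,.237],.823)"
```

```text
yaw 0.823 shift [1.3, 0.2, 14.4] rot [0.0022, 0.0036, -0.0004]
yaw 3.965 shift [1.3, 0.2, 14.4] rot [0.0057, -0.0034, 3.1412]
```

>>> send_rows --increments '[0, 0, 13, 0, 0, 0, 0.35, 0, 0, 13, 0, 0, 0, 0.5, 0, 0, 13, 0, 0, 0, 0.8, 0, 0, 13, 0, 0, 0, 0.9, 0, 0, 13, 0, 0, 0, 0.9]' --grip_force 15

```text
time: 4.3
tool_pos: [0.557, -0.1869, 0.2381]
eef_rot: [3.141, 0.001, 2.392]
force: [-0.4, -0.3, 0.3]
finger_gap: 0.347
```

>>> send_rows --increments '[0, 0, 0, 0, 0, 0, 1, 0, 0, 0, 0, 0, 0, 1]'

```text
time: 4.5
tool_pos: [0.557, -0.1869, 0.2377]
eef_rot: [3.141, 0.001, 2.392]
force: [1.0, 1.3, 5.6]
finger_gap: 0.275
```

```bash
python3 -c "
from h import *
print(pose()[0]); o=observe(); print(o['finger_gap'],o['force'],o['time'])
p,d=capture('wrist');cv2.imwrite('pics/w3.png',p[:,:,::-1])"
```

```text
[ 0.55698103 -0.18688035  0.23767313]
0.27467417917245623 [0.96582812 1.31903874 5.58956211] 4.5
```

View pics/w3.png

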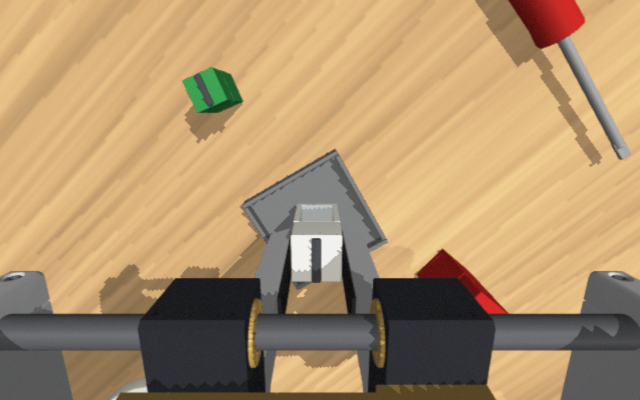

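The fingers closed on the cell's cap (the image shows it between the pads at (316,258)), and the gap of 25.8 mm matches its 26 mm width. Now I'll lift it.

>>> send_rows --increments '[0, 0, -5, 0, 0, 0, 1, 0, 0, -30, 0, 0, 0, 1, 0, 0, -60, 0, 0, 0, 1, 0, 0, -80, 0, 0, 0, 1, 0, 0, -80, 0, 0, 0, 1]'

```text
time: 5.05
tool_pos: [0.5571, -0.1872, 0.3198]
eef_rot: [3.14, 0.003, 2.392]
force: [0.0, 0.0, -1.3]
finger_gap: 0.276
```

```bash
python3 -c "
from h import *
print(observe()['force'])
q=[.5516,.1599,-.0408];c,s=np.cos(q[2]),np.sin(q[2])
P=lambda a,b:[q[0]+c*a-s*b,q[1]+s*a+c*b]
print('bay',P(-.048,0))
go([*P(-.048,-.001),.317],q[2])"
```

```text
[ 0.01193989  0.03577827 -1.34705294]
bay [np.float64(0.5036399458182548), np.float64(0.16185785670672534)]
yaw -0.041 shift [276.3, 218.3, 2.2] rot [0.0031, 0.0024, 0.8619]
yaw 3.101 shift [276.3, 218.3, 2.2] rot [-0.0029, 0.0038, -2.2797]
```

>>> send_rows --increments '[276, 218, 0, 0, 0, 0.862, 1, 276, 218, 0, 0, 0, 0.862, 1, 276, 218, 0, 0, 0, 0.862, 1, 276, 218, 0, 0, 0, 0.862, 1, 276, 218, 0, 0, 0, 0.862, 1]'

```text
time: 5.55
tool_pos: [0.522, 0.0389, 0.3163]
eef_rot: [-3.14, 0.0, 1.708]
force: [0.6, 0.2, -0.7]
finger_gap: 0.275
```

```bash
python3 -c "
from h import *
q=[.5516,.1599,-.0408];c,s=np.cos(q[2]),np.sin(q[2])
P=lambda a,b:[q[0]+c*a-s*b,q[1]+s*a+c*b]
go([*P(-.048,-.001),.317],q[2])"
```

```text
yaw -0.041 shift [123.4, -1.6, -0.7] rot [-0.0011, 0.0004, 0.1776]
yaw 3.101 shift [123.4, -1.6, -0.7] rot [-0.0007, -0.0016, -2.964]
```

>>> send_rows --increments '[112, -2, 0, 0, 0, 0.12, 1, 112, -2, 0, 0, 0, 0.12, 1, 112, -2, 0, 0, 0, 0.12, 1, 112, -2, 0, 0, 0, 0.12, 1]'

```text
time: 5.95
tool_pos: [0.5043, 0.1498, 0.3162]
eef_rot: [-3.14, 0.0, 1.597]
force: [0.0, -1.0, -0.6]
finger_gap: 0.274
```

```bash
python3 -c "
from h import *
import pickle
q=[.5516,.1599,-.0408];c,s=np.cos(q[2]),np.sin(q[2])
P=lambda a,b:[q[0]+c*a-s*b,q[1]+s*a+c*b]
cp=camera_params('wrist');p,d=capture('wrist');cv2.imwrite('pics/w4.png',p[:,:,::-1]);pickle.dump((cp,d),open('w4.pkl','wb'))
p,d=capture('side');cv2.imwrite('pics/s4.png',cv2.resize(p[130:230,220:380,::-1],None,fx=5,fy=5,interpolation=2))
go([*P(-.048,-.001),.317],q[2])"
```

```text
yaw -0.041 shift [14.2, -1.2, -0.5] rot [-0.0006, 0.0011, 0.0627]
yaw 3.101 shift [14.2, -1.2, -0.5] rot [-0.0017, -0.0009, -3.0789]
```

View pics/w4.png

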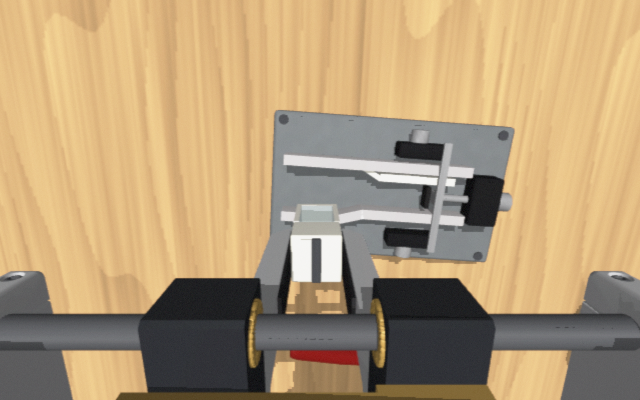

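View pics/s4.png

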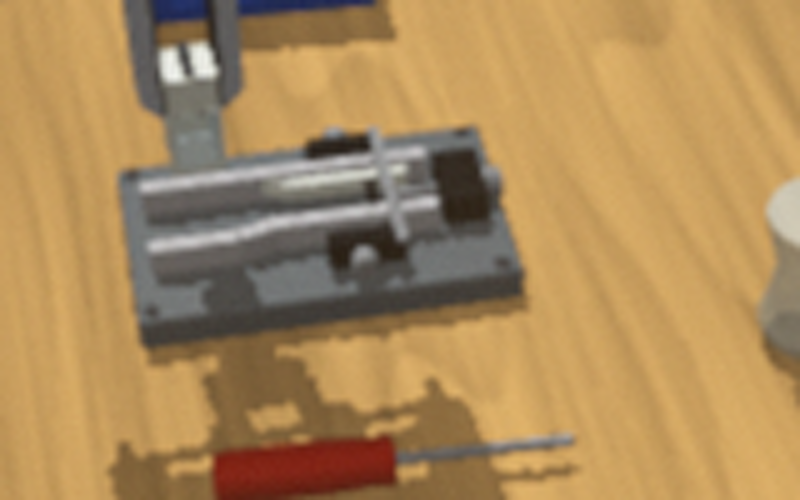

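The wrist view shows the cell held square to the jaws, with its top at (292–341, 235–281) and the rib vertical. The rib is across the checker's channel, as needed. Next I'll measure where the cell sits in the hand and the remaining shift.

```bash
python3 -c "
from h import *
import pickle
cp,_=pickle.load(open('w4.pkl','rb'))
p,R=pose()
for u,v in ((292,235),(341,235),(292,281),(341,281),(316,282),(316,236)):
  print(u,v,(R.inv().apply(ray(cp,u,v,p[2]-.176)-p)*1000).round(1))
im=cv2.imread('pics/w4.png');cv2.imwrite('pics/w4c.png',cv2.resize(im[190:300,250:385],None,fx=5,fy=5,interpolation=2))
"
```

```text
292 235 [ 17.8 -12.9 176. ]
341 235 [ 18.   11.4 176. ]
292 281 [ -7.5 -13.3 176. ]
341 281 [ -7.3  12.  176. ]
316 282 [ -8.   -0.9 176. ]
316 236 [ 17.4  -1.  176. ]
```

View pics/w4c.png

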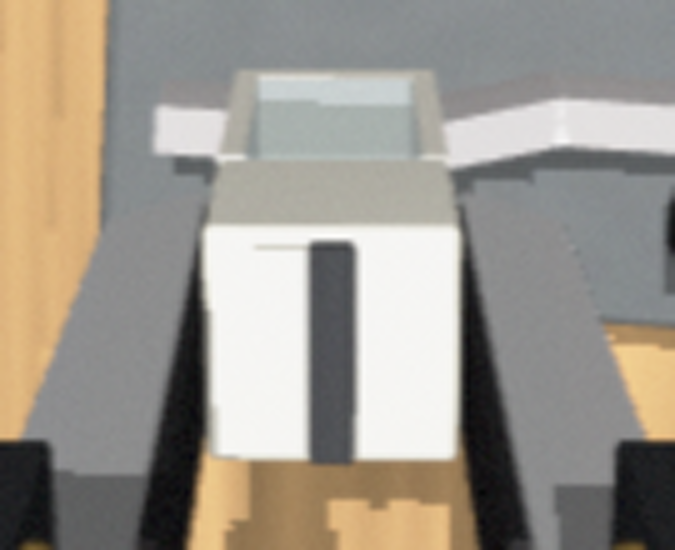

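```bash
python3 -c "
from h import *
import pickle
cp,_=pickle.load(open('w4.pkl','rb'))
K=cp['camera_matrix'];Rc=np.array([[0,-.967,-.256],[1,0,-.001],[.001,-.256,.967]]);c=np.array([.0746,.0006,.0191])
for u,v in ((290.6,235),(342.4,235.4),(341.6,282),(292.4,281.4)):
  d=Rc@np.linalg.inv(K)@[u,v,1]; print(((c+d*(.176-c[2])/d[2])*1000).round(1))
q=[.5516,.1599,-.0408];cc,s=np.cos(q[2]),np.sin(q[2])
P=lambda a,b:[q[0]+cc*a-s*b,q[1]+s*a+cc*b]
print(pose()[0]); go([*P(-.048,-.001),.317],q[2])
"
```

```text
[ 14.2 -12.3 176. ]
[ 14.   13.5 176. ]
[-11.7  13.6 176. ]
[-11.3 -11.9 176. ]
[0.50506616 0.14670326 0.31654633]
yaw -0.041 shift [14.2, -1.2, -0.5] rot [-0.0006, 0.0011, 0.0627]
yaw 3.101 shift [14.2, -1.2, -0.5] rot [-0.0017, -0.0009, -3.0789]
```

>>> send_rows --increments '[14, -1, 0, 0, 0, 0.063, 1, 14, -1, 0, 0, 0, 0.063, 1, 14, -1, 0, 0, 0, 0.063, 1, 14, -1, 0, 0, 0, 0.063, 1]'

```text
time: 6.45
tool_pos: [0.5039, 0.1605, 0.317]
eef_rot: [-3.142, 0.001, 1.53]
force: [1.0, 0.2, -0.6]
finger_gap: 0.274
```

```bash
cat >> h.py <<'E'
q=[.5516,.1599,-.0408];cc,s=np.cos(q[2]),np.sin(q[2])
P=lambda a,b:[q[0]+cc*a-s*b,q[1]+s*a+cc*b]
def ck():
    p,R=pose();w=p[:2]-q[:2];o=observe();f=o["force"]
    print("t",o["time"],"tcp in checker",np.round([(cc*w[0]+s*w[1])*1000,(-s*w[0]+cc*w[1])*1000,p[2]*1000],2),"cell",np.round([(cc*w[0]+s*w[1])*1000+.7,(-s*w[0]+cc*w[1])*1000+1.3],1),"F chk",np.round([cc*f[0]+s*f[1],-s*f[0]+cc*f[1],f[2]],2),"T",np.round(o["wrist_torque"],2),"gap",round(o["finger_gap"]*94,1))
E
python3 -c "
from h import *
ck();go([*P(-.048,-.0013),.257],q[2])"
```

```text
t 6.45 tcp in checker [-47.65  -1.37 316.96] cell [-46.9  -0.1] F chk [ 0.95  0.23 -0.56] T [-0.08  0.1   0.  ] gap 25.8
yaw -0.041 shift [0.1, -0.4, 60.0] rot [-0.0, 0.0006, 0.0001]
yaw 3.101 shift [0.1, -0.4, 60.0] rot [-0.0009, -0.0, -3.1415]
```

>>> send_rows --increments '[0, -1, 25, 0, 0, 0, 1, 0, -1, 45, 0, 0, 0, 1, 0, -1, 55, 0, 0, 0, 1, 0, -1, 58, 0, 0, 0, 1, 0, -1, 58, 0, 0, 0, 1]'

```text
time: 6.95
tool_pos: [0.5029, 0.1614, 0.2592]
eef_rot: [-3.142, 0.0, 1.53]
force: [0.3, -0.5, -0.1]
finger_gap: 0.279
```

```bash
python3 -c "
from h import *
ck()"
```

```text
t 6.95 tcp in checker [-48.7   -0.44 259.18] cell [-48.    0.9] F chk [ 0.36 -0.47 -0.06] T [-0.05  0.04  0.05] gap 26.2
```

>>> send_rows --increments '[0, 0, 1, 0, 0, 0, 1, 0, 0, 2, 0, 0, 0, 1, 0, 0, 3, 0, 0, 0, 1, 0, 0, 3, 0, 0, 0, 1]'

```text
time: 7.35
tool_pos: [0.5027, 0.1618, 0.2561]
eef_rot: [3.141, 0.0, 1.53]
force: [0.2, 0.1, 0.3]
finger_gap: 0.276
```

```bash
python3 -c "
from h import *
ck()"
```

```text
t 7.35 tcp in checker [-4.8920e+01 -8.0000e-02  2.5612e+02] cell [-48.2   1.2] F chk [0.16 0.06 0.31] T [-0.07  0.07  0.01] gap 25.9
```

>>> send_rows --increments '[-0.6, 0, 0.7, 0, 0, 0, 1, -1, 0, 1.4, 0, 0, 0, 1, -1, 0, 1.4, 0, 0, 0, 1]'

```text
time: 7.65
tool_pos: [0.5027, 0.1607, 0.2546]
eef_rot: [3.141, 0.0, 1.53]
force: [0.1, 0.1, -0.3]
finger_gap: 0.274
```

```bash
python3 -c "
from h import *
ck()"
```

```text
t 7.65 tcp in checker [-48.86  -1.16 254.64] cell [-48.2   0.1] F chk [ 0.06  0.06 -0.35] T [-0.07  0.01  0.03] gap 25.8
```

>>> send_rows --increments '[0, 0, 0.5, 0, 0, 0, 1, 0, 0, 1, 0, 0, 0, 1]'

```text
time: 7.85
tool_pos: [0.503, 0.1607, 0.2544]
eef_rot: [3.141, -0.0, 1.53]
force: [-5.4, -2.1, 21.4]
finger_gap: 0.272
```

>>> send_rows --increments '[0, 0, 0.5, 0, 0, 0, 1, 0, 0, 0.5, 0, 0, 0, 1]'

```text
time: 8.05
tool_pos: [0.5029, 0.1608, 0.254]
eef_rot: [3.141, -0.0, 1.53]
force: [-5.9, -1.9, 19.5]
finger_gap: 0.271
```

```bash
python3 -c "
from h import *
ck()"
```

```text
t 8.05 tcp in checker [-48.65  -1.1  254.  ] cell [-48.    0.2] F chk [-5.78 -2.15 19.5 ] T [-0.37  1.42  0.01] gap 25.5
```

The cell is on the floor. I'll let go so that it stands freely in the bay, look, then regrip lightly.

>>> send_rows --increments '[0, 0, -1, 0, 0, 0, 0.6, 0, 0, -1, 0, 0, 0, 0.6, 0, 0, -1, 0, 0, 0, 0.6, 0, 0, -1, 0, 0, 0, 0.6]'

```text
time: 8.45
tool_pos: [0.5026, 0.1608, 0.254]
eef_rot: [-3.141, 0.0, 1.53]
force: [0.3, -0.2, 0.2]
finger_gap: 0.399
```

```bash
python3 -c "
from h import *
ck()
p,d=capture('wrist');a=p[150:300,230:430,::-1]
cv2.imwrite('pics/w5.png',cv2.resize(a,None,fx=4,fy=4,interpolation=2))
p,d=capture('side');cv2.imwrite('pics/s5.png',cv2.resize(p[130:230,220:380,::-1],None,fx=5,fy=5,interpolation=2))"
```

```text
t 8.45 tcp in checker [-48.95  -1.12 254.  ] cell [-48.2   0.2] F chk [ 0.29 -0.22  0.16] T [-0.08  0.1  -0.06] gap 37.5
```

View pics/w5.png

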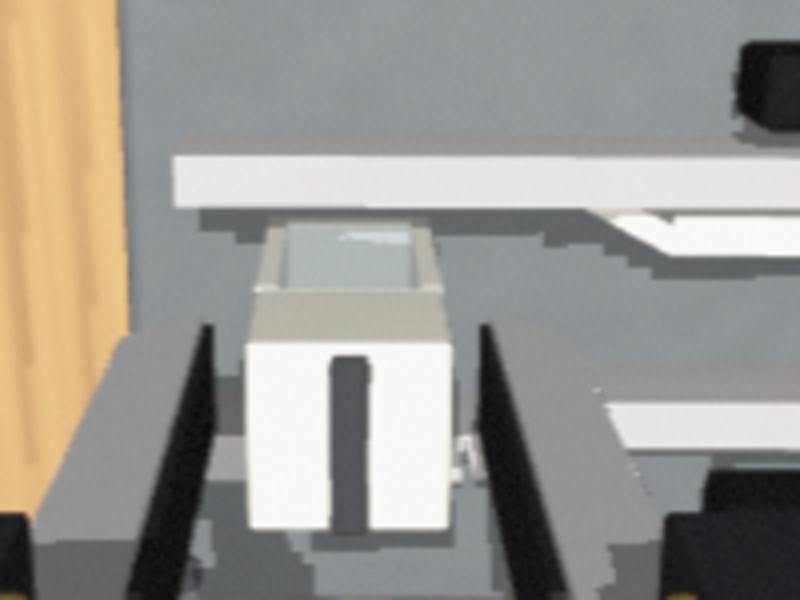

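View pics/s5.png

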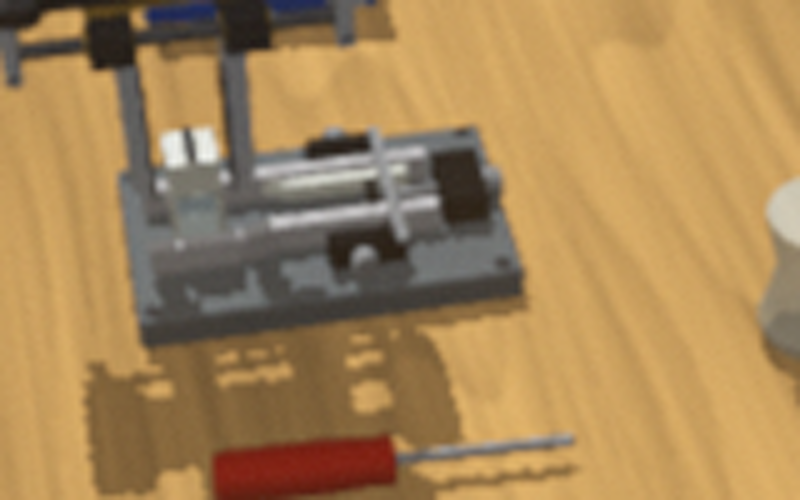

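The cell is standing square in the bay between the walls, with its rib across the channel. I'll regrip it lightly.

>>> send_rows --increments '[0, 0, 0, 0, 0, 0, 1, 0, 0, 0, 0, 0, 0, 1, 0, 0, 0, 0, 0, 0, 1, 0, 0, 0, 0, 0, 0, 1, 0, 0, 0, 0, 0, 0, 1]' --grip_force 14

```text
time: 9.05
tool_pos: [0.5026, 0.1608, 0.2541]
eef_rot: [-3.142, 0.0, 1.53]
force: [-1.0, -0.3, -0.5]
finger_gap: 0.271
```

```bash
python3 -c "
from h import *
ck()"
```

```text
t 9.05 tcp in checker [-48.95  -1.11 254.08] cell [-48.2   0.2] F chk [-0.94 -0.33 -0.47] T [-0.07  0.06  0.02] gap 25.5
```

>>> send_rows --increments '[0, 5, 0, 0, 0, 0, 1, 0, 10, 0, 0, 0, 0, 1, 0, 15, 0, 0, 0, 0, 1, 0, 18, 0, 0, 0, 0, 1, 0, 20, 0, 0, 0, 0, 1]'

```text
time: 9.55
tool_pos: [0.5231, 0.1599, 0.2541]
eef_rot: [3.142, 0.0, 1.53]
force: [-0.5, -0.1, -0.0]
finger_gap: 0.273
```

```bash
python3 -c "
from h import *
ck()"
```

```text
t 9.55 tcp in checker [-28.53  -1.17 254.06] cell [-27.8   0.1] F chk [-0.51 -0.16 -0.01] T [-0.08  0.27 -0.02] gap 25.7
```

>>> send_rows --increments '[0, 2, 0, 0, 0, 0, 1, 0, 4, 0, 0, 0, 0, 1, 0, 6, 0, 0, 0, 0, 1, 0, 8, 0, 0, 0, 0, 1]'

```text
time: 9.95
tool_pos: [0.5308, 0.1597, 0.2541]
eef_rot: [-3.142, 0.0, 1.53]
force: [0.2, 0.3, -1.5]
finger_gap: 0.274
```

```bash
python3 -c "
from h import *
ck()"
```

```text
t 9.95 tcp in checker [-20.81  -1.09 254.1 ] cell [-20.1   0.2] F chk [ 0.16  0.34 -1.53] T [-0.03  0.07 -0.02] gap 25.8
```

>>> send_rows --increments '[0, 2, 0.2, 0, 0, 0, 1, 0, 4, 0.2, 0, 0, 0, 1, 0, 6, 0.2, 0, 0, 0, 1]'

```text
time: 10.25
tool_pos: [0.5367, 0.1594, 0.254]
eef_rot: [-3.141, 0.0, 1.53]
force: [-5.2, -1.4, 5.9]
finger_gap: 0.275
```

```bash
python3 -c "
from h import *
ck()"
```

```text
t 10.25 tcp in checker [-14.82  -1.11 253.96] cell [-14.1   0.2] F chk [-5.11 -1.6   5.88] T [-0.16  1.58 -0.05] gap 25.8
```

>>> send_rows --increments '[0, 2, 0, 0, 0, 0, 1, 0, 4, 0, 0, 0, 0, 1, 0, 6, 0, 0, 0, 0, 1]'

```text
time: 10.55
tool_pos: [0.5418, 0.1592, 0.2538]
eef_rot: [-3.138, 0.001, 1.53]
force: [-15.8, -1.4, 17.6]
finger_gap: 0.278
```

```bash
python3 -c "
from h import *
ck()"
```

```text
t 10.55 tcp in checker [ -9.81  -1.15 253.83] cell [-9.1  0.2] F chk [-15.72  -2.    17.58] T [-0.25  4.34  0.08] gap 26.1
```

>>> send_rows --increments '[0, -1, -0.3, 0, 0, 0, 1, 0, -1, -0.3, 0, 0, 0, 1]'

```text
time: 10.75
tool_pos: [0.5414, 0.1592, 0.2539]
eef_rot: [-3.141, 0.0, 1.53]
force: [-2.6, -0.8, -0.6]
finger_gap: 0.278
```

```bash
python3 -c "
from h import *
ck()
p,d=capture('wrist');a=p[150:300,230:430,::-1]
cv2.imwrite('pics/w6.png',cv2.resize(a,None,fx=4,fy=4,interpolation=2))
p,d=capture('side');cv2.imwrite('pics/s6.png',cv2.resize(p[130:230,220:380,::-1],None,fx=5,fy=5,interpolation=2))"
```

```text
t 10.75 tcp in checker [-10.13  -1.15 253.95] cell [-9.4  0.1] F chk [-2.6  -0.92 -0.64] T [-0.14  0.89 -0.08] gap 26.2
```

View pics/w6.png

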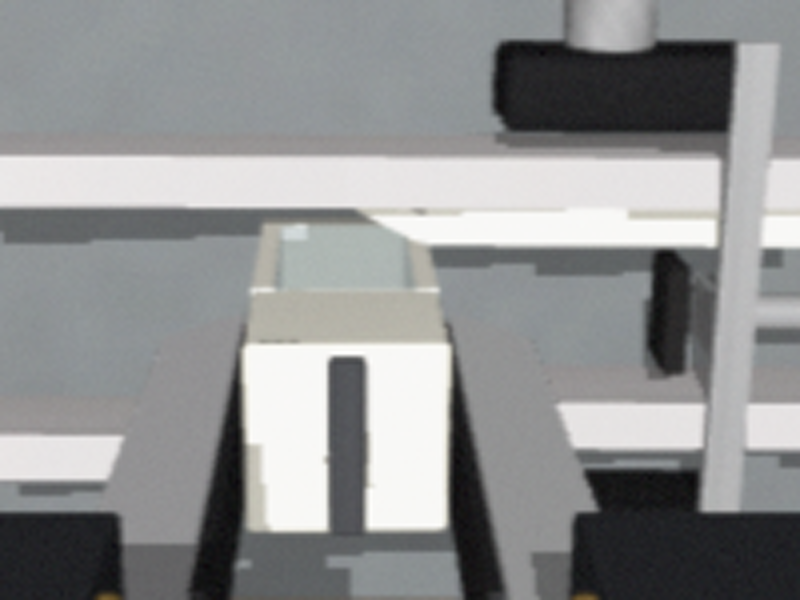

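View pics/s6.png

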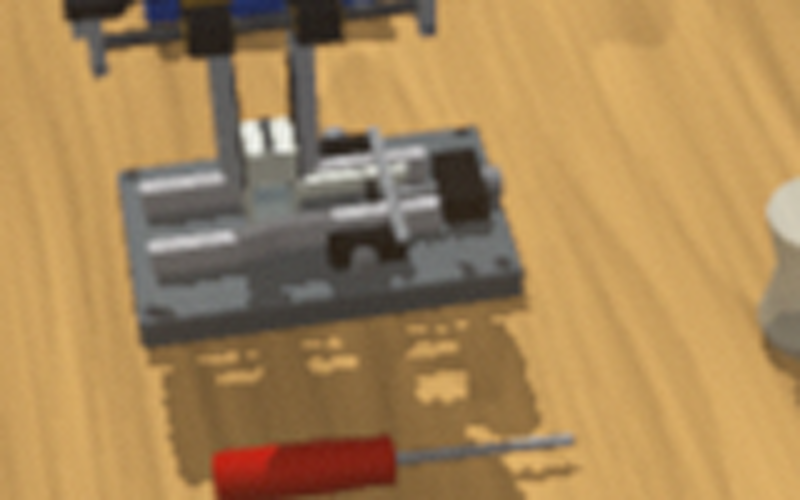

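It's slightly strained in the grip, because the drag acts low on the cell. I'll firm the grip to hold it upright and continue.

>>> send_rows --increments '[0, 0, 0, 0, 0, 0, 1, 0, 0, 0, 0, 0, 0, 1, 0, 0, 0, 0, 0, 0, 1]' --grip_force 35

```text
time: 11.15
tool_pos: [0.5417, 0.1591, 0.2542]
eef_rot: [3.141, 0.0, 1.53]
force: [-1.1, -1.3, -1.9]
finger_gap: 0.275
```

>>> send_rows --increments '[0, 2, 0, 0, 0, 0, 1, 0, 4, 0, 0, 0, 0, 1]'

```text
time: 11.35
tool_pos: [0.5457, 0.159, 0.2542]
eef_rot: [-3.141, 0.0, 1.53]
force: [-3.7, -2.2, -1.1]
finger_gap: 0.275
```

```bash
python3 -c "
from h import *
ck()"
```

```text
t 11.35 tcp in checker [ -5.83  -1.18 254.16] cell [-5.1  0.1] F chk [-3.63 -2.38 -1.14] T [-0.36  1.03 -0.04] gap 25.8
```

>>> send_rows --increments '[0, 2, 0.1, 0, 0, 0, 1, 0, 4, 0.1, 0, 0, 0, 1, 0, 6, 0.1, 0, 0, 0, 1]'

```text
time: 11.65
tool_pos: [0.5518, 0.1587, 0.2541]
eef_rot: [-3.141, 0.0, 1.53]
force: [-4.4, -0.9, -1.0]
finger_gap: 0.273
```

>>> send_rows --increments '[0, 2, 0, 0, 0, 0, 1, 0, 4, 0, 0, 0, 0, 1, 0, 6, 0, 0, 0, 0, 1]'

```text
time: 11.95
tool_pos: [0.5578, 0.1585, 0.2541]
eef_rot: [-3.142, 0.0, 1.53]
force: [-2.1, -1.0, -0.5]
finger_gap: 0.276
```

```bash
python3 -c "
from h import *
ck()"
```

```text
t 11.95 tcp in checker [  6.25  -1.12 254.09] cell [7.  0.2] F chk [-2.06 -1.06 -0.54] T [-0.48  0.99 -0.1 ] gap 25.9
```

>>> send_rows --increments '[0, 2, 0.1, 0, 0, 0, 1, 0, 4, 0.1, 0, 0, 0, 1, 0, 6, 0.1, 0, 0, 0, 1]'

```text
time: 12.25
tool_pos: [0.5638, 0.1582, 0.254]
eef_rot: [3.142, 0.0, 1.53]
force: [-3.9, -1.2, 0.1]
finger_gap: 0.272
```

>>> send_rows --increments '[0, 2, 0, 0, 0, 0, 1, 0, 4, 0, 0, 0, 0, 1, 0, 6, 0, 0, 0, 0, 1]'

```text
time: 12.55
tool_pos: [0.5698, 0.158, 0.254]
eef_rot: [3.142, 0.0, 1.53]
force: [-2.8, -2.6, -0.7]
finger_gap: 0.271
```

>>> send_rows --increments '[0, 1, 0, 0, 0, 0, 1, 0, 2, 0, 0, 0, 0, 1]'

```text
time: 12.75
tool_pos: [0.5717, 0.1579, 0.254]
eef_rot: [3.142, 0.0, 1.53]
force: [-2.7, -2.7, -0.3]
finger_gap: 0.272
```

```bash
python3 -c "
from h import *
ck()
p,d=capture('wrist');a=p[150:300,230:430,::-1]
cv2.imwrite('pics/w7.png',cv2.resize(a,None,fx=4,fy=4,interpolation=2))"
```

```text
t 12.75 tcp in checker [ 20.19  -1.15 254.  ] cell [20.9  0.2] F chk [-2.6  -2.79 -0.34] T [-0.72  0.87 -0.03] gap 25.5
```

View pics/w7.png

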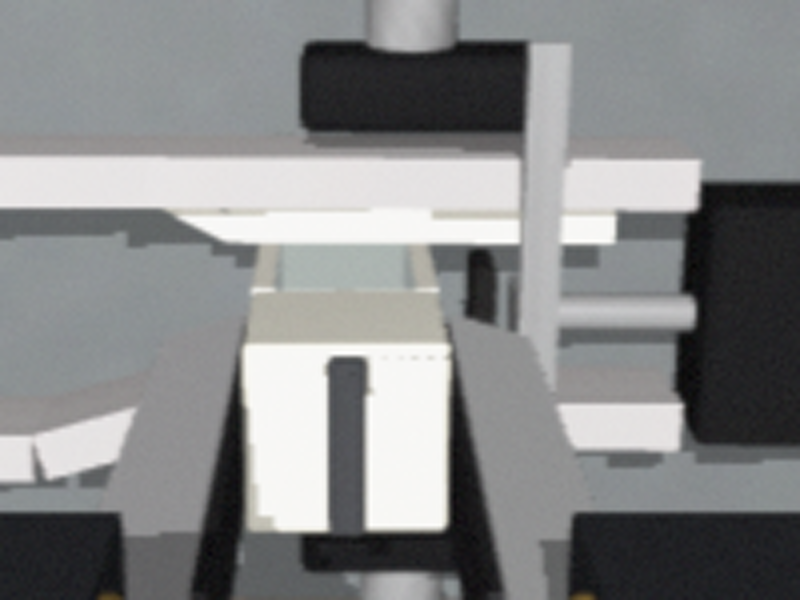

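The buffer stands about 5–6 mm ahead of the cell, at crop (480,285). From here I'll feel forward in small steps; drag so far is about 3 N.

>>> send_rows --increments '[0, 1, 0, 0, 0, 0, 1, 0, 2, 0, 0, 0, 0, 1, 0, 3, 0, 0, 0, 0, 1]'

```text
time: 13.1
tool_pos: [0.5747, 0.1578, 0.254]
eef_rot: [3.142, 0.0, 1.53]
force: [-2.5, -3.4, 0.3]
finger_gap: 0.273
```

>>> send_rows --increments '[0, 0.5, 0, 0, 0, 0, 1, 0, 1, 0, 0, 0, 0, 1]'

```text
time: 13.3
tool_pos: [0.5757, 0.1577, 0.254]
eef_rot: [-3.142, 0.0, 1.53]
force: [-3.3, -3.0, -0.5]
finger_gap: 0.276
```

>>> send_rows --increments '[0, 0.5, 0, 0, 0, 0, 1, 0, 1, 0, 0, 0, 0, 1]'

```text
time: 13.5
tool_pos: [0.5767, 0.1578, 0.254]
eef_rot: [3.142, 0.0, 1.53]
force: [-2.5, -2.8, -1.0]
finger_gap: 0.276
```

>>> send_rows --increments '[0, 0.5, 0, 0, 0, 0, 1, 0, 1, 0, 0, 0, 0, 1]'

```text
time: 13.7
tool_pos: [0.5777, 0.1577, 0.254]
eef_rot: [3.142, 0.0, 1.53]
force: [-3.5, -2.1, -0.8]
finger_gap: 0.274
```

>>> send_rows --increments '[0, 0.3, 0, 0, 0, 0, 1, 0, 0.6, 0, 0, 0, 0, 1]'

```text
time: 13.9
tool_pos: [0.5782, 0.1577, 0.254]
eef_rot: [3.142, 0.0, 1.53]
force: [-2.4, -3.6, -0.9]
finger_gap: 0.273
```

>>> send_rows --increments '[0, 0.3, 0, 0, 0, 0, 1, 0, 0.6, 0, 0, 0, 0, 1]'

```text
time: 14.1
tool_pos: [0.5788, 0.1577, 0.254]
eef_rot: [-3.142, 0.0, 1.53]
force: [-2.9, -3.5, -0.2]
finger_gap: 0.271
```

>>> send_rows --increments '[0, 0.3, 0, 0, 0, 0, 1, 0, 0.6, 0, 0, 0, 0, 1]'

```text
time: 14.3
tool_pos: [0.5794, 0.1577, 0.254]
eef_rot: [-3.141, 0.0, 1.53]
force: [-4.4, -3.9, 0.6]
finger_gap: 0.275
```

Contact seems to begin at about 0.579 (force rising). I'll continue in small steps.

>>> send_rows --increments '[0, 0.3, 0, 0, 0, 0, 1, 0, 0.6, 0, 0, 0, 0, 1]'

```text
time: 14.5
tool_pos: [0.5799, 0.1576, 0.2539]
eef_rot: [-3.141, 0.0, 1.53]
force: [-5.1, -3.1, -0.8]
finger_gap: 0.271
```

>>> send_rows --increments '[0, 0.3, 0, 0, 0, 0, 1, 0, 0.6, 0, 0, 0, 0, 1]'

```text
time: 14.7
tool_pos: [0.5805, 0.1576, 0.2539]
eef_rot: [-3.141, 0.0, 1.53]
force: [-4.4, -3.1, 0.7]
finger_gap: 0.274
```

>>> send_rows --increments '[0, 0.3, 0, 0, 0, 0, 1, 0, 0.6, 0, 0, 0, 0, 1]'

```text
time: 14.9
tool_pos: [0.581, 0.1576, 0.2539]
eef_rot: [-3.141, 0.0, 1.53]
force: [-5.3, -3.2, 0.9]
finger_gap: 0.27
```

>>> send_rows --increments '[0, 0.15, 0, 0, 0, 0, 1, 0, 0.3, 0, 0, 0, 0, 1]'

```text
time: 15.1
tool_pos: [0.5813, 0.1576, 0.254]
eef_rot: [-3.141, 0.0, 1.53]
force: [-4.6, -3.1, -0.2]
finger_gap: 0.28
```

>>> send_rows --increments '[0, 0.15, 0, 0, 0, 0, 1, 0, 0.3, 0, 0, 0, 0, 1]'

```text
time: 15.3
tool_pos: [0.5816, 0.1576, 0.2539]
eef_rot: [-3.141, 0.0, 1.53]
force: [-5.1, -3.5, 1.6]
finger_gap: 0.274
```

>>> send_rows --increments '[0, 0.15, 0, 0, 0, 0, 1, 0, 0.3, 0, 0, 0, 0, 1]'

```text
time: 15.5
tool_pos: [0.5819, 0.1576, 0.2539]
eef_rot: [-3.141, 0.0, 1.53]
force: [-5.3, -2.7, 1.7]
finger_gap: 0.276
```

>>> send_rows --increments '[0, 0.15, 0, 0, 0, 0, 1, 0, 0.3, 0, 0, 0, 0, 1]'

```text
time: 15.7
tool_pos: [0.5821, 0.1575, 0.2539]
eef_rot: [-3.141, 0.0, 1.53]
force: [-6.8, -3.0, 2.7]
finger_gap: 0.277
```

>>> send_rows --increments '[0, 0.1, 0, 0, 0, 0, 1, 0, 0.2, 0, 0, 0, 0, 1]'

```text
time: 15.9
tool_pos: [0.5823, 0.1576, 0.2539]
eef_rot: [-3.14, 0.0, 1.53]
force: [-7.5, -3.6, 3.4]
finger_gap: 0.277
```

>>> send_rows --increments '[0, 0.1, 0, 0, 0, 0, 1, 0, 0.2, 0, 0, 0, 0, 1]'

```text
time: 16.1
tool_pos: [0.5824, 0.1575, 0.2539]
eef_rot: [-3.14, 0.0, 1.53]
force: [-8.4, -3.3, 4.3]
finger_gap: 0.28
```

>>> send_rows --increments '[0, 0.1, 0, 0, 0, 0, 1, 0, 0.2, 0, 0, 0, 0, 1]'

```text
time: 16.3
tool_pos: [0.5825, 0.1575, 0.2539]
eef_rot: [-3.14, 0.0, 1.53]
force: [-9.1, -4.2, 6.0]
finger_gap: 0.276
```

>>> send_rows --increments '[0, 0.1, 0, 0, 0, 0, 1, 0, 0.2, 0, 0, 0, 0, 1]'

```text
time: 16.5
tool_pos: [0.5826, 0.1576, 0.2539]
eef_rot: [-3.139, 0.0, 1.53]
force: [-11.2, -4.2, 6.8]
finger_gap: 0.273
```

```bash
python3 -c "
from h import *
ck()
p,d=capture('wrist');a=p[150:300,230:430,::-1]
cv2.imwrite('pics/w8.png',cv2.resize(a,None,fx=4,fy=4,interpolation=2))"
```

```text
t 16.5 tcp in checker [ 31.05  -1.07 253.9 ] cell [31.7  0.2] F chk [-11.02  -4.67   6.82] T [-0.98  3.01 -0.06] gap 25.7
```

View pics/w8.png

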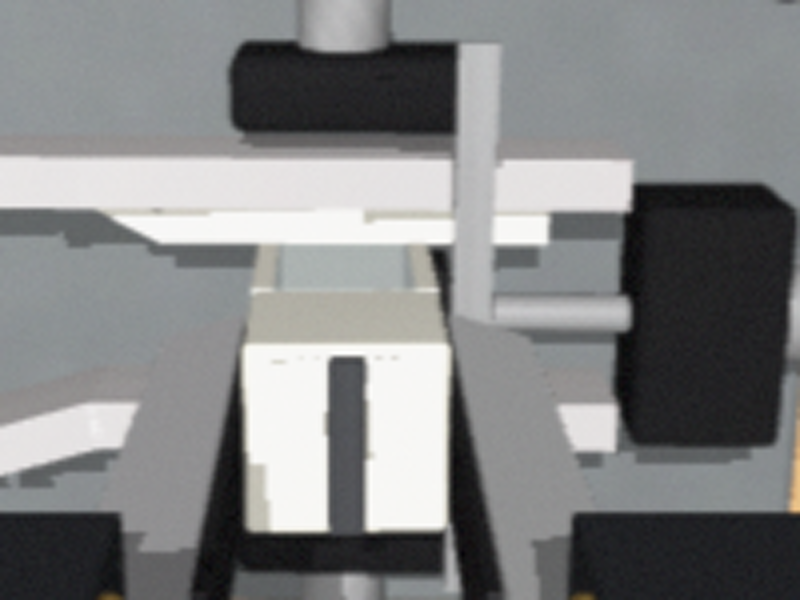

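Stiff contact: the force rose from 5 to 11 N within 0.7 mm, and the crop shows the cell against the buffer. That's about 8 N on the buffer, so the cell is home. I'll release and check.

>>> send_rows --increments '[0, 0, 0, 0, 0, 0, 0.65, 0, 0, 0, 0, 0, 0, 0.65, 0, 0, 0, 0, 0, 0, 0.65, 0, 0, 0, 0, 0, 0, 0.65]'

```text
time: 16.95
tool_pos: [0.5834, 0.1577, 0.2542]
eef_rot: [3.141, -0.0, 1.53]
force: [-0.3, 0.4, -0.4]
finger_gap: 0.35
```

```bash
python3 -c "
from h import *
ck()
p,d=capture('wrist');a=p[150:300,230:430,::-1]
cv2.imwrite('pics/w9.png',cv2.resize(a,None,fx=4,fy=4,interpolation=2))"
```

```text
t 16.95 tcp in checker [ 31.87  -0.91 254.17] cell [32.6  0.4] F chk [-0.32  0.35 -0.35] T [-0.06  0.09  0.03] gap 32.9
```

View pics/w9.png

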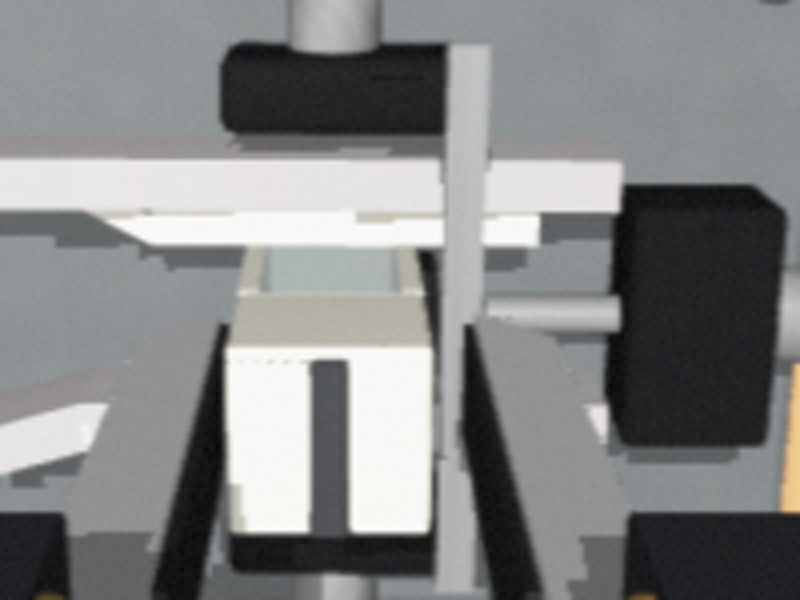

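```bash
python3 -c "
import cv2,numpy as np
a=cv2.imread('pics/w8.png')[200:360,220:520];b=cv2.imread('pics/w9.png')[200:360,210:510]
cv2.imwrite('pics/cmp.png',cv2.resize(np.vstack([a,b]),None,fx=1.85,fy=1.85,interpolation=2))"
```

```text
(no output)
```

View pics/cmp.png

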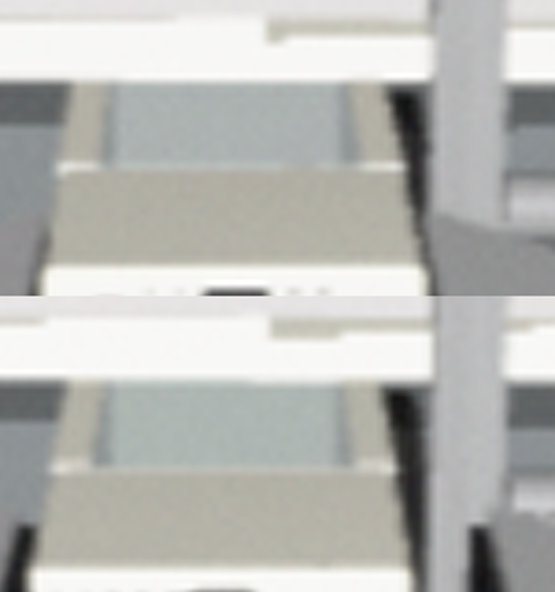

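The crops agree within about 0.4 px at the cell's foot, so only a roughly 2° forward lean was relieved on release. To be sure the upright cell is fully home, I'll retreat upwards and check by pushing low down from behind with closed fingers.

>>> send_rows --increments '[0, 0, -10, 0, 0, 0, 0.65, 0, 0, -30, 0, 0, 0, 0.65, 0, 0, -50, 0, 0, 0, 0.65, 0, -15, -50, 0, 0, 0, 0.9, 0, -30, -50, 0, 0, 0, 1]'

```text
time: 17.5
tool_pos: [0.5531, 0.1587, 0.3053]
eef_rot: [3.14, -0.0, 1.53]
force: [-0.5, 0.3, 0.1]
finger_gap: 0.219
```

>>> send_rows --increments '[0, -5, 0, 0, 0, 0, 1, 0, -5, 0, 0, 0, 0, 1, 0, -5, 0, 0, 0, 0, 1, 0, -5, 0, 0, 0, 0, 1]'

```text
time: 17.9
tool_pos: [0.5488, 0.1588, 0.304]
eef_rot: [3.141, 0.0, 1.53]
force: [-0.3, 0.1, -0.3]
finger_gap: 0.006
```

```bash
python3 -c "
from h import *
import pickle
ck();go([*P(-.006,0),.29],q[2])
cp=camera_params('wrist');p,d=capture('wrist');pickle.dump((cp,d),open('w10.pkl','wb'));a=p[100:300,210:460,::-1]
cv2.imwrite('pics/w10.png',cv2.resize(a,None,fx=3,fy=3,interpolation=2))
p,d=capture('side');cv2.imwrite('pics/s10.png',cv2.resize(p[130:230,220:380,::-1],None,fx=5,fy=5,interpolation=2))"
```

```text
t 17.9 tcp in checker [ -2.79  -1.19 304.05] cell [-2.1  0.1] F chk [-0.34  0.05 -0.31] T [-0.05  0.08 -0.01] gap 0.5
yaw -0.041 shift [1.2, -3.2, 14.0] rot [0.0003, 0.0004, -0.0]
yaw 3.101 shift [1.2, -3.2, 14.0] rot [0.0006, -0.0005, 3.1415]
```

View pics/w10.png

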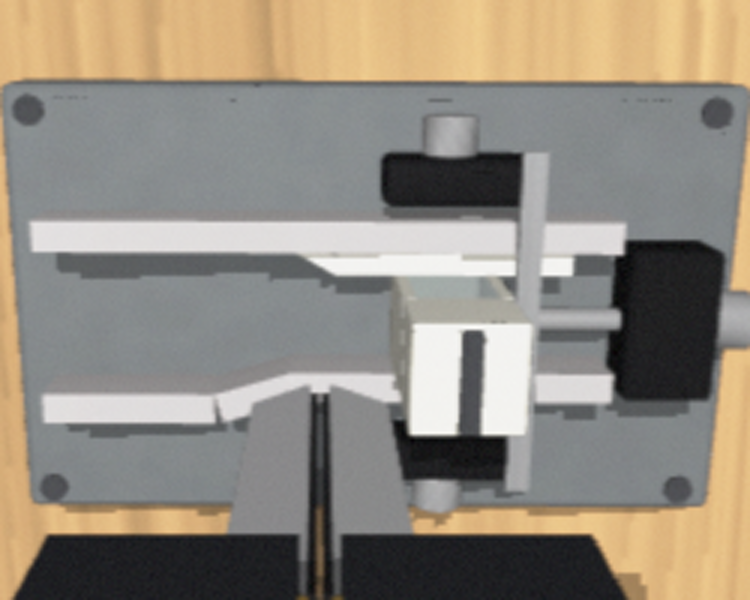

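View pics/s10.png

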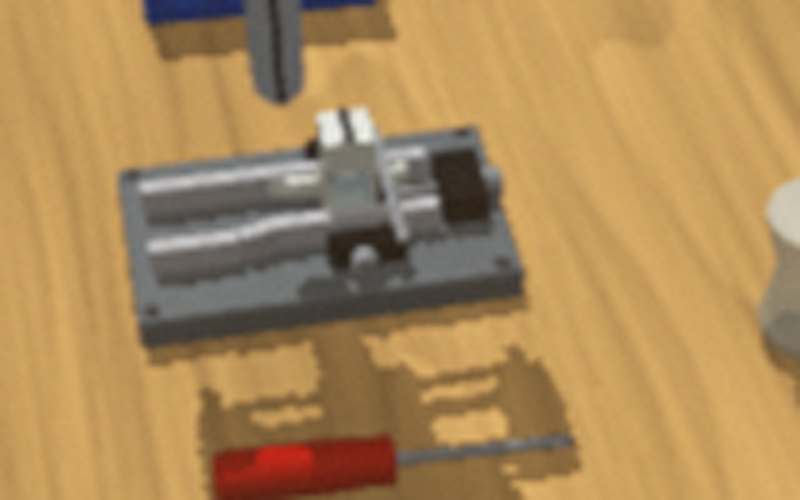

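The cell stands upright against the head. The fingers taper towards the tips, so I'll tilt the hand about 15° (tips forward) and push low on the cell's rear face. First I'll measure the cell.

```bash
python3 -c "
from h import *
import pickle
cp,d=pickle.load(open('w10.pkl','rb'))
for x,y in [(411,322),(531,322),(526,434),(408,436)]:
  w=ray(cp,210+x/3,100+y/3,.078)[:2]-q[:2];print(((cc*w[0]+s*w[1])*1000).round(1),((-s*w[0]+cc*w[1])*1000).round(1))
Rt=down(q[2])*Ro.from_rotvec([-.26,0,0])
p,R=pose()
for z in (.305,.2224): print(delta(p,R,[*P(-.047,0),z],Rt))
print(Rt.apply([0,0,1]))
"
```

```text
16.9 12.9
42.6 12.9
42.9 -12.9
16.9 -13.4
(array([  1.2, -44.1,  -1.1]), array([-0.2599,  0.0004, -0.    ]))
(array([  1.2, -44.1,  81.5]), array([-0.2599,  0.0004, -0.    ]))
[ 0.25686661 -0.01048598 -0.96638998]
```

>>> send_rows --increments '[1, -44, 0, -0.26, 0, 0, 1, 1, -44, 0, -0.26, 0, 0, 1, 1, -44, 0, -0.26, 0, 0, 1, 1, -44, 0, -0.26, 0, 0, 1]'

```text
time: 18.4
tool_pos: [0.5048, 0.1621, 0.3044]
eef_rot: [2.884, 0.0, 1.531]
force: [1.2, 0.4, -0.3]
finger_gap: 0.006
```

```bash
python3 -c "
from h import *
ck()
p,R=pose();Rt=down(q[2])*Ro.from_rotvec([-.26,0,0])
for a in (.010,.199):
  w=(p+R.apply([0,0,.199]))[:2]-q[:2]
print('tip',(cc*w[0]+s*w[1])*1000,(-s*w[0]+cc*w[1])*1000,(p+R.apply([0,0,.199]))[2])
for z in (.24,.2224): print(delta(p,R,[*P(-.047,0),z],Rt))
print(observe()['joint_pos'])
"
```

```text
t 18.4 tcp in checker [-4.683e+01  2.400e-01  3.044e+02] cell [-46.1   1.5] F chk [ 1.16  0.44 -0.3 ] T [-0.08  0.27  0.01] gap 0.5
tip 3.87913080333394 0.2169018038600717 0.11196708408464065
(array([ -0.2, -16.6,  62.2]), array([-0.0023,  0.0001,  0.0007]))
(array([ -0.2, -21.1,  79.2]), array([-0.0023,  0.0001,  0.0007]))
[-0.77377575  0.35538565  0.44925973  2.03099881 -0.09596511  0.55183353
 -0.33174698]
```

>>> send_rows --increments '[0, -8, 31, 0, 0, 0, 1, 0, -13, 48, 0, 0, 0, 1, 0, -16.6, 62, 0, 0, 0, 1, 0, -18.7, 70, 0, 0, 0, 1, 0, -18.7, 70, 0, 0, 0, 1]'

```text
time: 18.9
tool_pos: [0.5048, 0.1614, 0.2307]
eef_rot: [2.884, 0.001, 1.529]
force: [-0.8, -0.2, 0.5]
finger_gap: 0.003
```

```bash
cat >> h.py <<'E'
def tip():
    p,R=pose();t=p+R.apply([0,0,.199]);w=t[:2]-q[:2];print('tip',((cc*w[0]+s*w[1])*1000).round(1),((-s*w[0]+cc*w[1])*1000).round(1),(t[2]*1000).round(1))
E
python3 -c "
from h import *
ck();tip()
p,d=capture('side');cv2.imwrite('pics/s11.png',cv2.resize(p[100:230,220:380,::-1],None,fx=4,fy=4,interpolation=2))
p,d=capture('wrist');cv2.imwrite('pics/w11.png',p[:,:,::-1])
"
```

```text
t 18.9 tcp in checker [-46.85  -0.43 230.69] cell [-46.1   0.9] F chk [-0.79 -0.24  0.49] T [-0.08  0.29  0.04] gap 0.2
tip 3.8 -0.7 38.3
```

View pics/s11.png

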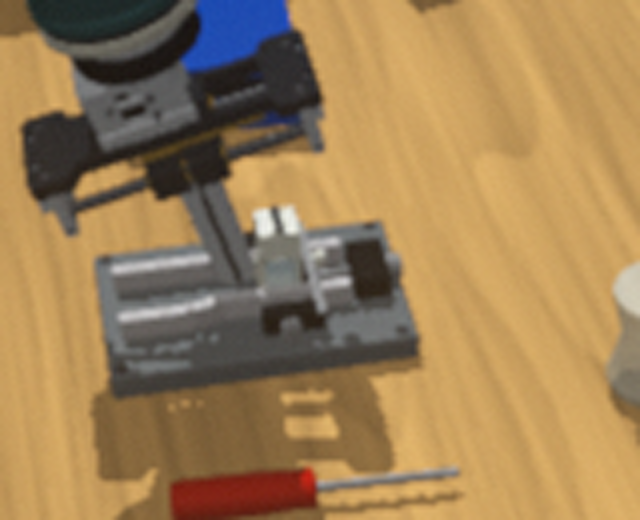

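View pics/w11.png

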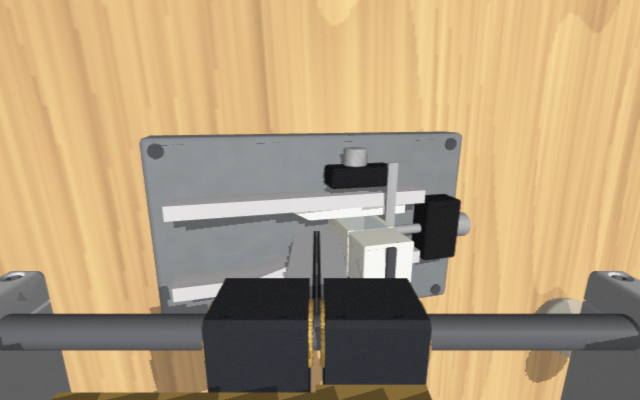

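>>> send_rows --increments '[0, -1, 4, 0, 0, 0, 1, 0, -2.1, 8, 0, 0, 0, 1, 0, -2.1, 8, 0, 0, 0, 1]'

```text
time: 19.3
tool_pos: [0.5041, 0.1617, 0.223]
eef_rot: [2.882, 0.0, 1.53]
force: [0.2, 0.2, 0.0]
finger_gap: 0.003
```

```bash
python3 -c "
from h import *
ck();tip()
"
```

```text
t 19.3 tcp in checker [-4.749e+01 -1.100e-01  2.230e+02] cell [-46.8   1.2] F chk [0.18 0.17 0.02] T [-0.1   0.31 -0.01] gap 0.3
tip 3.6 -0.2 30.7
```

>>> send_rows --increments '[0, 1, 0.26, 0, 0, 0, 1, 0, 2, 0.53, 0, 0, 0, 1, 0, 3, 0.8, 0, 0, 0, 1]'

```text
time: 19.6
tool_pos: [0.5075, 0.1616, 0.2234]
eef_rot: [2.881, 0.0, 1.53]
force: [-0.3, -0.4, -0.7]
finger_gap: 0.008
```

>>> send_rows --increments '[0, 0.7, 0.19, 0, 0, 0, 1, 0, 1.4, 0.37, 0, 0, 0, 1]'

```text
time: 19.8
tool_pos: [0.5084, 0.1616, 0.2232]
eef_rot: [2.883, 0.0, 1.53]
force: [-9.3, 0.9, 6.9]
finger_gap: -0.0
```

>>> send_rows --increments '[0, 0.5, 0.13, 0, 0, 0, 1, 0, 1, 0.27, 0, 0, 0, 1]'

```text
time: 20.0
tool_pos: [0.5089, 0.1616, 0.223]
eef_rot: [2.884, 0.001, 1.531]
force: [-14.2, 1.1, 11.2]
finger_gap: 0.001
```

>>> send_rows --increments '[0, 0.5, 0.13, 0, 0, 0, 1, 0, 1, 0.27, 0, 0, 0, 1]'

```text
time: 20.2
tool_pos: [0.5094, 0.1616, 0.2228]
eef_rot: [2.886, 0.001, 1.531]
force: [-22.2, 0.8, 16.7]
finger_gap: 0.002
```

Force climbed faster than expected, so I'm backing off and looking.

>>> send_rows --increments '[0, -3, -0.8, 0, 0, 0, 1, 0, -4, -1.1, 0, 0, 0, 1]'

```text
time: 20.4
tool_pos: [0.5066, 0.1616, 0.2234]
eef_rot: [2.881, 0.0, 1.53]
force: [1.4, 0.0, 0.8]
finger_gap: 0.004
```

```bash
python3 -c "
from h import *
import pickle
ck();tip()
cp=camera_params('wrist');p,d=capture('wrist');pickle.dump((cp,d),open('w12.pkl','wb'));cv2.imwrite('pics/w12.png',cv2.resize(p[120:310,140:480,::-1],None,fx=2.3,fy=2.3,interpolation=2))
p,d=capture('side');cv2.imwrite('pics/s12.png',cv2.resize(p[130:230,220:380,::-1],None,fx=5,fy=5,interpolation=2))
"
```

```text
t 20.4 tcp in checker [-4.5000e+01 -1.1000e-01  2.2338e+02] cell [-44.3   1.2] F chk [1.38 0.07 0.81] T [-0.08  0.3   0.04] gap 0.3
tip 6.2 -0.1 31.1
```

View pics/w12.png

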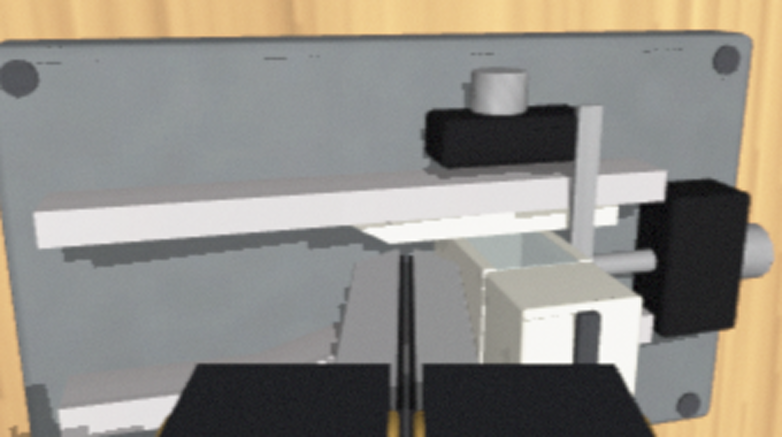

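View pics/s12.png

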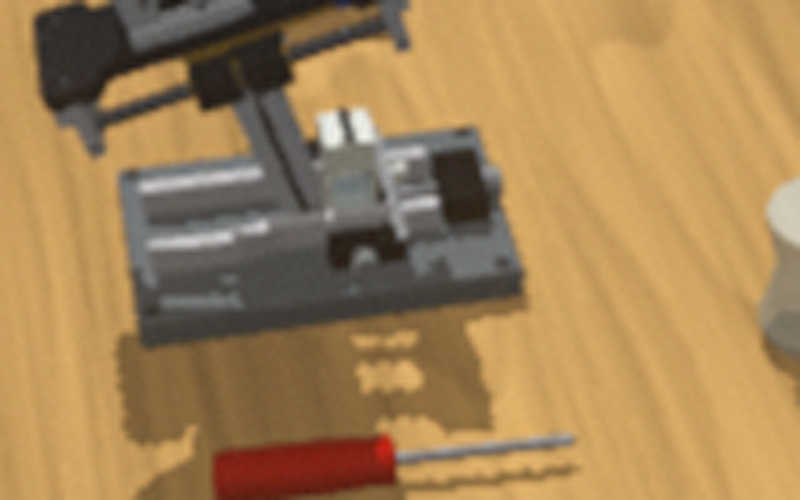

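The contact was with the cell's rear face, and it was stiff at once, so the cell was already hard against the stop. The wrist peaked at 22 N along x, part of it taken by floor and shoe friction. I'm retreating straight up to recheck.

>>> send_rows --increments '[0, 5, -20, 0, 0, 0, 1, 0, 15, -58, 0, 0, 0, 1, 0, 23, -90, 0, 0, 0, 1, 0, 23, -90, 0, 0, 0, 1]'

```text
time: 20.9
tool_pos: [0.507, 0.1618, 0.3201]
eef_rot: [2.876, -0.003, 1.53]
force: [0.4, -0.3, -0.1]
finger_gap: 0.007
```

```bash
python3 -c "
from h import *
ck();tip()
p,R=pose();print(delta(p,R,[*P(-.0028,-.0012),.304],down(q[2])))
"
```

```text
t 20.9 tcp in checker [-4.4680e+01  6.0000e-02  3.2014e+02] cell [-44.    1.4] F chk [ 0.41 -0.31 -0.14] T [-0.09  0.29 -0.02] gap 0.7
tip 7.5 0.6 128.1
(array([-1.3, 36.2, 26.6]), array([ 0.2654, -0.003 , -0.0004]))
```

>>> send_rows --increments '[-1.3, 36, 27, 0.262, 0, 0, 1, -1.3, 36, 27, 0.262, 0, 0, 1, -1.3, 36, 27, 0.262, 0, 0, 1, -1.3, 36, 27, 0.262, 0, 0, 1, -1.3, 36, 27, 0.262, 0, 0, 1]'

```text
time: 21.4
tool_pos: [0.547, 0.1588, 0.2995]
eef_rot: [3.141, 0.0, 1.531]
force: [-0.8, -0.8, -0.4]
finger_gap: 0.003
```

```bash
python3 -c "
from h import *
import pickle
ck()
cp=camera_params('wrist');p,d=capture('wrist');pickle.dump((cp,d),open('w13.pkl','wb'));a=p[100:300,210:460,::-1]
cv2.imwrite('pics/w13.png',cv2.resize(a,None,fx=3,fy=3,interpolation=2))
"
```

```text
t 21.4 tcp in checker [ -4.58  -1.27 299.5 ] cell [-3.9  0. ] F chk [-0.74 -0.8  -0.38] T [-0.07  0.06 -0.02] gap 0.3
```

View pics/w13.png

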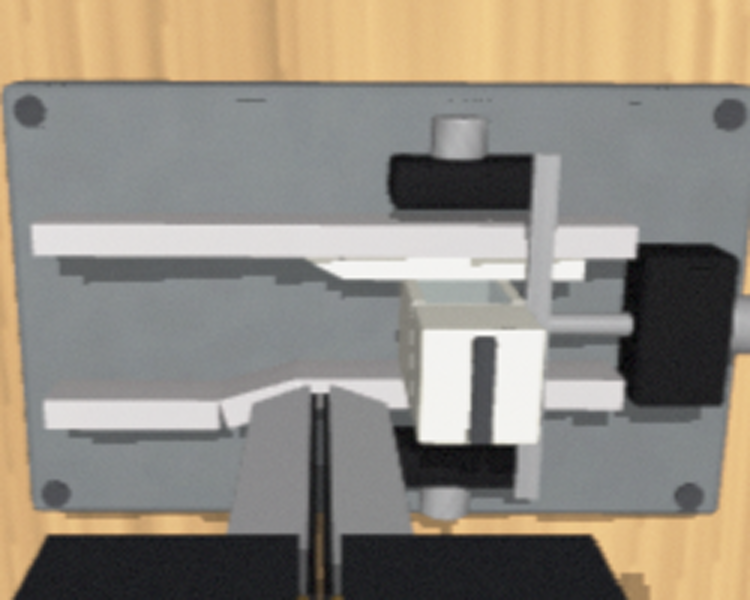

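```bash
python3 -c "
from h import *
import pickle
cp,d=pickle.load(open('w13.pkl','rb'))
for x,y in [(418,329),(545,330),(541,443),(416,442)]:
  w=ray(cp,210+x/3,100+y/3,.078)[:2]-q[:2];print(((cc*w[0]+s*w[1])*1000).round(1),((-s*w[0]+cc*w[1])*1000).round(1))
"
```

```text
16.3 12.6
43.0 12.4
43.6 -13.1
16.6 -12.9
```

>>> send_rows --increments '[0, -10, -40, 0, 0, 0, 0.8, 0, -20, -80, 0, 0, 0, 0.5, 0, -30, -110, 0, 0, 0, 0.5, 0, -30, -110, 0, 0, 0, 0.5, 0, -30, -110, 0, 0, 0, 0.5]'

```text
time: 21.95
tool_pos: [0.5172, 0.1602, 0.41]
eef_rot: [3.141, -0.001, 1.531]
force: [-0.3, 0.1, -1.0]
finger_gap: 0.39
```

```bash
python3 -c "
from h import *
ck()
p,d=capture('side');cv2.imwrite('pics/s14.png',p[:,:,::-1])
"
```

```text
t 21.95 tcp in checker [-34.38  -1.09 409.98] cell [-33.7   0.2] F chk [-0.28  0.13 -0.97] T [-0.06  0.06 -0.  ] gap 36.7
```

View pics/s14.png

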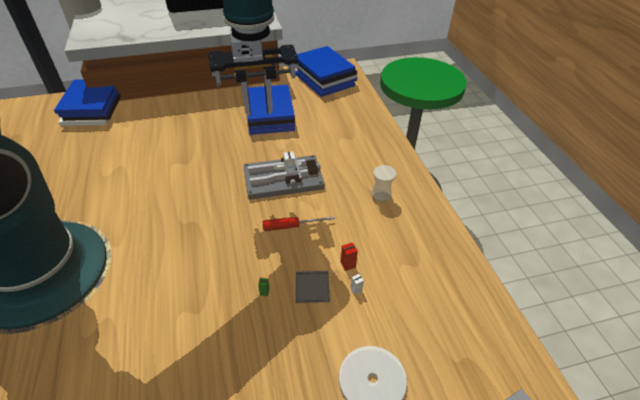

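The cell stands in the checker at (290,168), the tray is empty, and the bystanders are where they were. I'm handing in.

```bash
python3 -c "
from cell import *
print(close_job())"
```

```text
the job is handed in; nothing more can be done
None
```

The cell is standing in the checker against the reading-head buffer, let go, and I handed the job in at about 22 s. One check push used more force than I meant it to, and I can't rule out that it passed the buffer's 15 N limit.

**What I did:**
- I took the larger white cell from the tray and stood it in the bay with its clear faces across the channel.
- I let it go in the bay, regripped it, and slid it past the shoe with about 3 N of drag. At one point, entering the shoe, the wrist read about 16 N sideways and 18 N down. I eased off and gripped more firmly to keep the cell upright.
- I felt the buffer begin to yield, pushed about 3 mm further until it went stiff at 11 N on the wrist, and let go.

**Last checks:**
- **Position:** the wrist camera puts the cell centre at checker x ≈ 29.9 mm, y ≈ -0.2 mm. It is upright and square, and within about 1 mm of the home position I predicted (about 29.5 mm).
- **Surroundings:** the side view shows the tray empty and the other things where they were. The gripper was clear of everything.

**What went wrong:**
- On release, a lean of about 2° in the grip straightened out. I then pushed low on the cell's back face with closed fingers to make sure it was home.
- I sent several steps of that push without reading the force in between, and it peaked at about 22 N along the channel and 17 N down. Shoe and floor friction took part of that, so I estimate about 14 N on the buffer, but I did not measure it.
- The cell was stiff from first contact in that push, and the camera showed no movement afterwards beyond its error.

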